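Tip the sample plate up and lay it in the colour board

TASK

The white sample plate lies flush in its grey holder: press down its free front end, over the ramp, so that it tips up and stays leaning on the ramp when you let go, then take it by its raised end and lift it out. Lay it flat in the empty place of the slanted colour board, between the two neighbouring plates, with the neighbour's tab in its notch, approaching at a slant beneath the light bar; do not drop the plate, and leave the teal pot, the violet vial and the brown bottle where they stand.

Things in the scene. Friction and masses are not known exactly. Their poses are not given: they have to be found in the camera images.
- plate: White ceramic plate 100 x 32 x 5 mm, 60 g, orange patch in the middle, black band across its head (+x) end. Origin: centre of its underside; x runs lengthwise to the head end, y across to the notched edge, z out of its top. It starts flat on the holder's bed, its tail (-x) half hanging free over the ramp.
- notch (a point): Middle of the plate's notch, at the plate's x = -20 mm, y = 12.5 mm, z = 2.5 mm. The notch is 16 mm long, 7 mm deep, open at the y = +16 mm edge, through the full thickness.
- holder: Fixed grey holder, 120 x 62 mm, 48 mm high. Origin: centre of its underside; x points away from the robot at yaw 0. The flat bed, z = 44 mm, runs from the ridge (x = -3 mm) to an end wall at x = 52 mm (top 48.5 mm), between side rails 4 mm high, 37 mm apart, outsides at y = +-31 mm. Rails and wall leave no room for fingers beside the plate.
- ridge (a point): Middle of the ridge, on the bed's edge (holder x = -3, y = 0, z = 44 mm). From here a black ramp falls 40 degrees toward the holder's -x, 55 mm long, to a foot stop 7 mm high; low guides 36 mm apart keep the plate straight. Upright walls, inner faces at y = +-27 mm, top z = 48 mm, flank the ramp; its front is open.
- press (a point): Where to press: 39 mm before the plate's middle at the start, at its top face (holder x = -39, y = 0, z = 49 mm). The plate swings over the ridge at 1 N or less, fingertips there sink 15 to 28 mm until it lies on the ramp and resists; let go, it slides 5 to 8 mm to the foot stop and stays leaning, head end about 28 mm above the bed.
- board: Fixed grey stand of the colour board, 160 x 230 mm. Origin: centre of its underside, 55 mm right below the pocket's origin; x points away from the robot at yaw 0. Its board rises toward +x at 35 degrees.
- bar (a point): Centre of the light bar over the board's upper end (board x = 50, z = 186 mm): 16 mm wide, 14 mm high, 226 mm long, parallel to the board's y, on thin posts at y = +-105 mm. A vertical gripper does not fit beside it; one leaning back 30 to 45 degrees toward the board's -x reaches in beneath it.
- pocket: The empty place on the slanted board. Origin: its centre, on the face; x up the slope, y to the left seen from the low side, z out of the face. A plate laid home has this frame. Neighbour plates 5 mm thick flank it from x = -51 to -1, edges at y = +-18.5 mm; a 7 mm high ledge ends it at x = -52 mm. From x = 5 to 50 mm the face is a neck 26 mm wide, 8 mm thick, free at both sides for fingers.
- tab (a point): Middle of the tab of the left (+y) neighbour that goes into the plate's notch: pocket x = -20, y = 14.5, z = 2.5 mm; 11 mm long, it reaches in to y = 11 mm, 5 mm thick.
- pot_teal: Ink pot with teal lid, 56 mm wide, 51 mm high, loose. Origin: centre of its underside.
- violet_vial: Vial with black cap and violet content, 29 mm wide, 57 mm high, loose. Origin: centre of its underside.
- brown_bottle: Small brown bottle with black cap, 35 mm wide, 76 mm high, loose. Origin: centre of its underside.
Things that resemble listed ones, but are neither listed nor needed, are in the scene too. Of the things like the plate, leave any that is blue, green or yellow; of the rest the smaller one is meant.

How it is judged (in metres and radians):
On the way, in this order (a step that is already met when the one before it is completed fails the run):
1. the plate leans on the ramp by itself, head end up, not touched by the fingers (angle between plate's own z axis and vertical between 0.5 and 0.85 rad and contact force between plate and holder above 0.05 N and contact force between plate and the fingers below 0.05 N), for 0.2 s.
2. the plate is held by the fingers, clear of the holder (contact force between plate and the fingers above 0.5 N and contact force between plate and holder below 0.01 N and height (world z) of plate above 0.065 m), for 0.2 s.
At the end, for the whole second after the job is handed in: The plate lies at rest in the pocket of the colour board, its frame within 4 mm along and across and 2.5 mm in height of the pocket's, its face within 3.4 degrees of the board's face (x of plate in the frame of pocket between -0.004 and 0.004 m and y of plate in the frame of pocket between -0.004 and 0.004 m and z of plate in the frame of pocket between -0.003 and 0.0025 m and angle between the z axis of plate and the z axis of pocket, either way round below 0.06 rad and linear speed of plate below 0.02 m/s); the robot touches nothing.
It fails at once if the teal pot, the violet vial or the brown bottle was moved more than 20 mm (distance of any of pot_teal, violet_vial, brown_bottle from where it was at the start of the episode above 0.02 m).
It fails at once if the plate was dropped (falling free at more than 0.5 m/s) (contact force between plate and anything else below 0.01 N and contact force between plate and the fingers below 0.01 N and linear speed of plate above 0.5 m/s).
It also fails if it takes over 69 s, if anything falls off the work surface, if the arm or the gripper's body presses on something with over 40 N, if the wrist force passes 120 N, or if a joint passes its speed limit or range.

ROBOT

A 6-joint arm with a two-finger parallel gripper is mounted at the origin on a cart in front of the work surface, level with it; the furniture and walls round the work are solid. World frame = base frame: x ahead of the robot, y to its left, z up, the work surface at z = 0. Lengths are in mm, angles in rad, forces in N, time in s.
With the tool pointing down it reaches from about 350 to 975 mm from the base axis. Payload 7.1 kg.
Tool frame: the origin (TCP) lies midway between the tips of the shut fingers; the grasp point (between the pads) lies pinch_z behind it (pinch_z is the distance from the TCP to the grasp point, in mm); z points along the fingers, y is the line along which they close (so a half turn about z gives the same grasp; the last joint's range is limited). The gripper opens to 88 mm and grips with 3 to 60 N. Pads are 20 mm wide; open, the fingers measure 115 mm over their backs; the gripper's body (75 mm by 178 mm) begins 61 mm behind the grasp point.
Start: joints at [1.15, 0.423, 1.63, -0, 1.089, -0.019], TCP at [244.39, 575.22, 197.775] pointing down, gripper open.
Joint ranges: [-3, 3], [-0.9, 2.11], [0.09, 2.58], [-1.31, 4.45], [0.11, 2.69], [-2.54, 2.54]. Speed limits (rad/s): [2.39, 2.39, 3.01, 3.14, 3.14, 3.14].

INTERFACE

Orientations are given as a rotation vector (axis times angle).
In Python, from workcell import get_obs, get_image, close_job, pinch_z gives the robot as it stands.
- The arm moves only by the tool jog_arm, never from a script. Its argument "commands" is a list of rows, each a list of 3 entries, a list of its own where there are three numbers: the gripper command: -1 is shut, 1 is fully open, values between are in proportion, then the shift along the tool's x, y, z as a fraction of full scale, then the turn, a rotation vector about the tool's x, y, z as a fraction of full scale. In form: [[gripper, [tx, ty, tz], [rx, ry, rz]], ...]. A call has 1 to 10 rows; each row shifts and turns the commanded pose from where the row before left it, along the tool's axes as they then stand; what a row does not reach is not made up. Full scale, the value 1, is 0.1 m for a shift and 45 degrees for a turn. A row lasts 1/10 s, in which the tool goes at most 50 mm and 8.59 degrees, less where a joint would pass 70% of its speed; a pose out of reach is approached as far as the arm can. A call with a number of a shift or a turn outside -1 to 1 is refused whole. A call with a gripper value outside its range is refused whole. The fingers move at their own pace and stop on an object; the grip force is fixed at half the most. Time passes only in rows, so rows that do not move let the fingers close. It gives the time, the measured TCP pose, the force, the opening and the grip force at its end, in the units of the state.
- get_obs(): the state, without advancing time (a new reading comes with each control period).
- get_image(name): name is "side" or "top" or "wrist"; returns a dict with "image" (420x560x3 uint8, blue, green, red), "z_map" (420x560 float32, mm along the optical axis (not along the pixel's ray), 0 where there is no reading), "intrinsics" (3x3 intrinsics, pixels), "k1" (the pictures are not rectified: a ray, as slopes to the right and down, at radius r is drawn at 1 + k1 r^2 times it, then the intrinsics apply), "eye" and "orientation" of the camera in the world; the wrist camera has in their place "mount" (4x4, takes a point from camera to tool coordinates, whose origin is the TCP and whose axes are the flange's). Camera axes: x right, y down, z forward; pixel columns grow to the right and rows downward; lengths in mm; the calibration is good to about 2 mm. A picture is of the moment at which its call begins: read the wrist's pose just before it.
- close_job(): hands the job in; it is judged then, once.
The state is a dict: "t": time; "qpos": joint angles; "qvel": joint speeds; "joint_torque": joint torques, N m; "ee_pos": TCP position; "orientation": TCP orientation; "ft_force": force on the tool from outside, world axes, zero at the start; "moment": the same for the moment, N m; "width": finger opening in mm; "grasp_force": force on a finger pad.
Only numpy, scipy, OpenCV 4.12 (cv2) and the standard library are available. Lean on these libraries where they do the work, as an engineer would, in place of code of your own. Each camera call takes 0.05 s, during which the arm holds its last target. There are 200 camera calls.

## Working session

There is one attempt and no reset: what is moved stays moved. The work goes in short steps, Python scripts to look and compute and a tool call to move; the robot and the scene stay as the last step left them, time stands still between calls to the robot, and variables do not carry over. Pictures are saved under pics/ and viewed, at most 10 in all, crops included, and the job is handed in when it is done.

Besides the shell and the picture viewer there is one more tool, called as name(argument=value, ...), one argument or row to a line, values as JSON. jog_arm: Moves the arm, as the interface text tells. Its arguments: {"type":"object","properties":{"commands":{"type":"array","items":{"type":"array"}}},"required":["commands"]}

```bash
ls; mkdir -p pics; cat > h.py <<'E'
import numpy as np, cv2
from scipy.spatial.transform import Rotation as R
from workcell import get_obs,get_image,close_job,pinch_z
def cam(name):
    o=get_obs(); d=get_image(name)
    if 'mount' in d:
        T=np.eye(4);T[:3,:3]=R.from_rotvec(o['orientation']).as_matrix();T[:3,3]=o['ee_pos']
        M=T@np.array(d['mount'])
    else:
        M=np.eye(4);q=np.array(d['orientation'])
        M[:3,:3]=R.from_rotvec(q).as_matrix() if q.shape==(3,) else q
        M[:3,3]=d['eye']
    d['M']=M; return d
def rays(d,uv):
    K=np.array(d['intrinsics']);p=(np.atleast_2d(uv)-K[:2,2])/[K[0,0],K[1,1]]
    q=p.copy()
    for _ in range(20): q=p/(1+d['k1']*(q**2).sum(1,keepdims=True))
    return np.c_[q,np.ones(len(q))]
def pts(d,uv):
    uv=np.atleast_2d(uv); z=d['z_map'][np.round(uv[:,1]).astype(int),np.round(uv[:,0]).astype(int)]
    return (rays(d,uv)*z[:,None])@d['M'][:3,:3].T+d['M'][:3,3]
def cloud(d):
    v,u=np.mgrid[:420,:560]; return pts(d,np.c_[u.ravel(),v.ravel()]).reshape(420,560,3)
def onplane(d,uv,z):
    r=rays(d,uv)@d['M'][:3,:3].T; e=d['M'][:3,3]
    return e+r*((z-e[2])/r[:,2])[:,None]
E
python3 - <<'E'
from h import *
import pickle
print(pinch_z() if callable(pinch_z) else pinch_z, get_obs())
ds={n:cam(n) for n in('top','side','wrist')}
pickle.dump(ds,open('d0.pkl','wb'))
for n,d in ds.items():
    cv2.imwrite(f'pics/{n}0.png',d['image']);print(n,d['M'].round(3).tolist(),d['intrinsics'],d['k1'])
E
```

```text
pics
18.700000000000003 {'t': 0.0, 'qpos': array([ 1.15000239e+00,  4.23832736e-01,  1.63069832e+00,  3.54803635e-05,
        1.08857405e+00, -1.89798331e-02]), 'qvel': array([ 1.50799565e-04,  7.40190654e-05,  1.62438374e-03, -1.01845788e-04,
        3.95111740e-04, -6.79228416e-05]), 'joint_torque': array([-1.13570510e-03, -5.44612813e+01, -2.73675907e+01,  6.42667478e-02,
        2.25414330e-02, -1.03384316e-04]), 'ee_pos': array([244.1430222 , 574.69809536, 197.00351005]), 'orientation': array([-6.26883879e-01, -3.07804327e+00,  2.30751122e-03]), 'ft_force': array([ 0.65283756,  0.40363364, -0.07396455]), 'moment': array([-0.01595117, -0.01240032, -0.05169037]), 'grasp_force': 0.0, 'width': 87.6646580390533}
top [[-0.028, -0.987, 0.161, 400.261], [-1.0, 0.029, 0.003, 69.686], [-0.008, -0.161, -0.987, 1024.216], [0.0, 0.0, 0.0, 1.0]] [[410.07139      0.         286.12153321]
 [  0.         410.07139    209.22356921]
 [  0.           0.           1.        ]] -0.04200343563901908
side [[0.946, -0.186, 0.266, 264.325], [-0.324, -0.545, 0.773, -715.543], [0.001, -0.817, -0.576, 733.457], [0.0, 0.0, 0.0, 1.0]] [[408.4305962    0.         278.63579637]
 [  0.         408.4305962  215.09485491]
 [  0.           0.           1.        ]] -0.08657283298846506
wrist [[0.392, 0.879, 0.271, 170.445], [0.92, -0.374, -0.117, 606.751], [-0.001, 0.295, -0.956, 384.211], [0.0, 0.0, 0.0, 1.0]] [[313.78640285   0.         276.26948958]
 [  0.         313.78640285 211.41786896]
 [  0.           0.           1.        ]] 0.02351873923788385
```

View pics/top0.png

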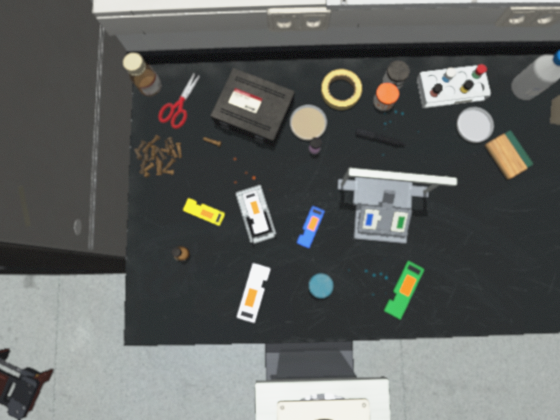

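View pics/side0.png

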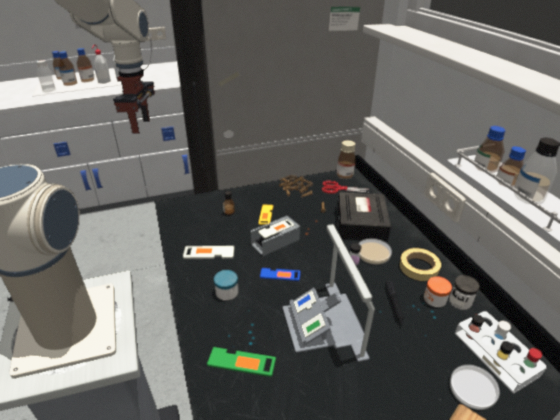

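The top view shows the holder with the white plate at (256,213), the board at (385,210) with its bar at (400,177), teal pot (320,286), brown bottle (182,254), vial (315,146), and a larger white decoy at (253,293). The side view agrees: holder (275,235), board (325,320). I'll enlarge both.

```bash
python3 - <<'E'
from h import *
import pickle
ds=pickle.load(open('d0.pkl','rb'))
t,s=ds['top'],ds['side']
def crop(d,u,v,w,h): return cv2.resize(d['image'][v:v+h,u:u+w],(400,300),interpolation=cv2.INTER_CUBIC)
im=np.vstack([np.hstack([crop(t,215,175,80,60+0),crop(t,325,160,140,105)]),np.hstack([crop(s,235,205,80,60),crop(s,270,220,140,105+45-45)])])
cv2.imwrite('pics/crop0.png',im)
# coarse clouds
for n,boxes in (('top',{'holder':(230,180,280,245),'board':(350,180,420,245),'pot':(310,275,330,297),'bottle':(174,246,190,262),'vial':(308,138,322,156)}),):
    c=cloud(ds[n])
    for k,(a,b,e,f) in boxes.items():
        p=c[b:f,a:e].reshape(-1,3);p=p[p[:,2]>12]
        print(k,len(p),np.percentile(p,[2,50,98],axis=0).round(0).tolist())
c=cloud(t)
print('white',[ (u,v,c[v,u].round(0).tolist()) for u,v in [(245,192),(262,188),(256,208),(252,238),(272,234),(265,230),(350,175),(450,182),(253,293),(400,177)]])
E
```

```text
holder 1227 [[496.0, 106.0, 13.0], [555.0, 148.0, 49.0], [612.0, 184.0, 53.0]]
board 1613 [[492.0, -220.0, 23.0], [532.0, -166.0, 48.0], [591.0, -104.0, 193.0]]
pot 399 [[353.0, -22.0, 47.0], [377.0, -1.0, 52.0], [401.0, 22.0, 55.0]]
bottle 192 [[446.0, 315.0, 14.0], [460.0, 324.0, 44.0], [477.0, 341.0, 79.0]]
vial 164 [[709.0, -17.0, 14.0], [718.0, -3.0, 56.0], [747.0, 9.0, 62.0]]
white [(245, 192, [605.0, 172.0, 48.0]), (262, 188, [624.0, 133.0, -0.0]), (256, 208, [565.0, 145.0, 49.0]), (252, 238, [494.0, 158.0, 29.0]), (272, 234, [506.0, 110.0, 2.0]), (265, 230, [511.0, 125.0, 50.0]), (350, 175, [604.0, -62.0, 194.0]), (450, 182, [583.0, -270.0, 194.0]), (253, 293, [362.0, 159.0, 7.0]), (400, 177, [597.0, -167.0, 193.0])]
```

View pics/crop0.png

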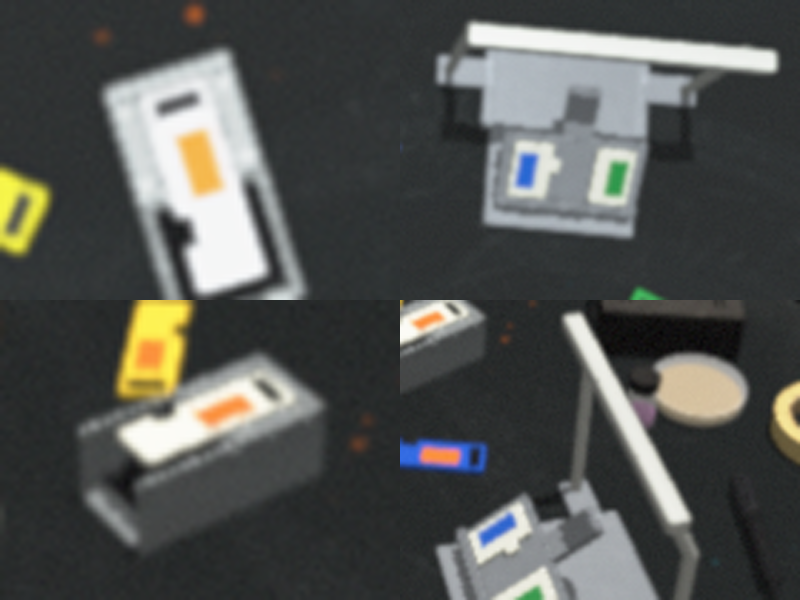

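The crops show the plate's head (black band) away from the robot and its notch on the left. Its tail hangs over the ramp on the robot side. On the board, the blue and green neighbours flank the pocket, with the left one's tab pointing right. Now measuring.

```bash
cat >> h.py <<'E'
def tri(da,ua,db,ub):
    A=np.zeros((3,3));b=np.zeros(3);L=[]
    for d,u in((da,ua),(db,ub)):
        r=(rays(d,u)@d['M'][:3,:3].T)[0];r/=np.linalg.norm(r);P=np.eye(3)-np.outer(r,r);A+=P;b+=P@d['M'][:3,3];L.append((P,d['M'][:3,3]))
    x=np.linalg.solve(A,b); return x,[round(float(np.linalg.norm(P@(x-e))),1) for P,e in L]
def blob(d,lo,hi,box,k=0):
    a,b,e,f=box;hsv=cv2.cvtColor(d['image'],cv2.COLOR_BGR2HSV)
    m=np.zeros((420,560),np.uint8);m[b:f,a:e]=cv2.inRange(hsv,lo,hi)[b:f,a:e]
    c=sorted(cv2.findContours(m,cv2.RETR_EXTERNAL,cv2.CHAIN_APPROX_NONE)[0],key=cv2.contourArea)[::-1]
    M=cv2.moments(c[k]);return np.array([M['m10'],M['m01']])/M['m00'],c[k]
OR=((5,120,120),(22,255,255));BL=((100,120,80),(130,255,255));GR=((45,80,60),(85,255,255));WH=((0,0,190),(179,60,255))
E
python3 - <<'E'
from h import *
import pickle
ds=pickle.load(open('d0.pkl','rb'));t,s=ds['top'],ds['side']
for n,c,bt,bs in(('orange',OR,(240,190,275,235),(255,215,300,245)),('blue',BL,(358,205,380,235),(290,285,320,312)),('green',GR,(390,210,412,235),(300,312,330,340))):
    a,ca=blob(t,*c,bt);b,_=blob(s,*c,bs);x,e=tri(t,a,s,b)
    print(n,a.round(1),b.round(1),x.round(1),e)
    r=cv2.minAreaRect(ca);
a,c=blob(t,*WH,(235,180,280,245)) 
P=onplane(t,c[:,0,:].astype(float),49)
print('plate rect',cv2.minAreaRect(P[:,:2].astype(np.float32)))
C=cloud(t)
p=C[175:250,225:285].reshape(-1,3);p=p[(p[:,2]>40)&(p[:,2]<60)]
r=cv2.minAreaRect(p[:,:2].astype(np.float32));print('holder rect',r,cv2.boxPoints(r).round(0).tolist())
# bar
p=C[160:195,335:470].reshape(-1,3);p=p[p[:,2]>180];r=cv2.minAreaRect(p[:,:2].astype(np.float32));print('bar',r,np.median(p[:,2]))
# neighbour planes
for b in((358,205,382,235),(390,208,412,235)):
    a,c=blob(t,*WH,b);m=np.zeros((420,560),np.uint8);cv2.drawContours(m,[c],-1,1,-1);m=cv2.erode(m,np.ones((3,3)))
    q=C[m>0];q0=q.mean(0);n=np.linalg.svd(q-q0)[2][2];n*=np.sign(n[2]);print('nb',len(q),q0.round(1),n.round(3),'tilt',np.degrees(np.arccos(n[2])).round(1),'yaw',np.degrees(np.arctan2(-n[1],-n[0])).round(1))
E
```

```text
orange [254.5 207.1] [279.  226.9] [564.9 149.4  48.6] [2.2, 2.2]
blue [368.9 219.1] [303.8 299.8] [ 529.1 -125.6   45.1] [1.3, 1.3]
green [400.3 221.9] [312.8 325.7] [ 519.9 -201.    44.9] [1.5, 1.5]
plate rect ((559.8192138671875, 149.43844604492188), (108.3138427734375, 59.48516082763672), 15.944804191589355)
holder rect ((552.6116333007812, 146.8535614013672), (125.19367218017578, 62.105525970458984), 16.219680786132812) [[484.0, 159.0], [501.0, 100.0], [621.0, 135.0], [604.0, 194.0]]
bar ((549.8219604492188, -78.2835693359375), (132.7530975341797, 399.2880859375), 26.915821075439453) 193.47225164343752
nb 205 [ 530.4 -128.8   51.7] [-0.364 -0.92   0.143] tilt 81.8 yaw 68.4
nb 191 [ 522.3 -197.5   46.5] [-0.579  0.076  0.812] tilt 35.7 yaw -7.5
```

The holder is yawed about 16° and the board about -7°, with the pocket near (548,-166,56). Both heights match the text. Next I go over the holder for a wrist view.

```bash
cat >> h.py <<'E'
def tool(yaw,lean):
    "tool z down, leaning back by lean deg toward -x of frame yawed by yaw; tool x on the -x side"
    return (R.from_euler('z',yaw,degrees=True)*R.from_euler('y',-lean,degrees=True)).as_matrix()@np.diag([-1.,1,-1])
def plan(pos,Rt,N):
    "one row, to be repeated N times"
    o=get_obs();R0=R.from_rotvec(o['orientation']).as_matrix()
    rv=R.from_matrix(R0.T@Rt).as_rotvec()/N;t=R0.T@(np.array(pos)-o['ee_pos'])
    S=sum(R.from_rotvec(rv*k).as_matrix() for k in range(N));d=np.linalg.solve(S,t)
    print('at',o['ee_pos'].round(1),'t',round(o['t'],2),'N',N,'shift',(d/100).round(3).tolist(),'turn',(rv/np.radians(45)).round(4).tolist())
E
python3 -c "
from h import *
plan([560,148,150],tool(16,0),20)"
```

```text
at [244.2 574.8 197.2] t 0.15 N 20 shift [-0.178, -0.204, 0.024] turn [-0.0001, -0.0, -0.0434]
```

jog_arm(
  commands=[
    [-1, [-0.178, -0.204, 0.024], [0, 0, -0.0434]],
    [-1, [-0.178, -0.204, 0.024], [0, 0, -0.0434]],
    [-1, [-0.178, -0.204, 0.024], [0, 0, -0.0434]],
    [-1, [-0.178, -0.204, 0.024], [0, 0, -0.0434]],
    [-1, [-0.178, -0.204, 0.024], [0, 0, -0.0434]],
    [-1, [-0.178, -0.204, 0.024], [0, 0, -0.0434]],
    [-1, [-0.178, -0.204, 0.024], [0, 0, -0.0434]],
    [-1, [-0.178, -0.204, 0.024], [0, 0, -0.0434]],
    [-1, [-0.178, -0.204, 0.024], [0, 0, -0.0434]],
    [-1, [-0.178, -0.204, 0.024], [0, 0, -0.0434]],
  ],
)

```text
t: 1.15
ee_pos: [366.5, 333.8, 173.6]
orientation: [-0.093, -3.14, 0.0]
ft_force: [0.6, 0.2, 0.1]
width: 11.7
grasp_force: 0.0
```

jog_arm(
  commands=[
    [-1, [-0.178, -0.204, 0.024], [0, 0, -0.0434]],
    [-1, [-0.178, -0.204, 0.024], [0, 0, -0.0434]],
    [-1, [-0.178, -0.204, 0.024], [0, 0, -0.0434]],
    [-1, [-0.178, -0.204, 0.024], [0, 0, -0.0434]],
    [-1, [-0.178, -0.204, 0.024], [0, 0, -0.0434]],
    [-1, [-0.178, -0.204, 0.024], [0, 0, -0.0434]],
    [-1, [-0.178, -0.204, 0.024], [0, 0, -0.0434]],
    [-1, [-0.178, -0.204, 0.024], [0, 0, -0.0434]],
    [-1, [-0.178, -0.204, 0.024], [0, 0, -0.0434]],
    [-1, [-0.178, -0.204, 0.024], [0, 0, -0.0434]],
  ],
)

```text
t: 2.15
ee_pos: [561.9, 148.1, 149.4]
orientation: [0.44, -3.11, 0.0]
ft_force: [-0.6, -0.0, -0.2]
width: 0.4
grasp_force: 0.0
```

```bash
python3 - <<'E'
from h import *
import pickle
o=get_obs();print(o['ee_pos'],o['width'],o['t'],o['qpos'].round(2))
d=cam('wrist');pickle.dump(d,open('w1.pkl','wb'));cv2.imwrite('pics/w1.png',d['image'])
E
```

```text
[561.87163413 148.1399372  149.44598281] 0.42391330012119344 2.15 [ 0.24  0.42  1.77 -0.    0.96 -1.61]
```

View pics/w1.png

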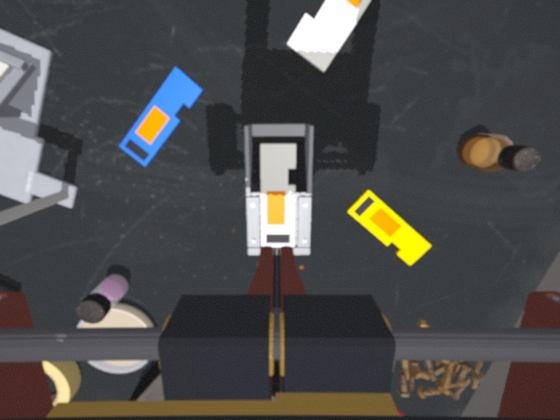

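The wrist view shows the plate's tail at (278,143), orange patch at (276,208) and band at (278,240). The holder's outline runs from u 246 to 312.

```bash
python3 - <<'E'
from h import *
import pickle
d=pickle.load(open('w1.pkl','rb'));t=pickle.load(open('d0.pkl','rb'))['top']
a,c=blob(d,*OR,(262,180,292,230));print('or',a,cv2.minAreaRect(c))
print(onplane(d,a,49).round(1),pts(d,a).round(1)); b,_=blob(t,*OR,(240,190,275,235));print(tri(d,a,t,b))
g=cv2.cvtColor(d['image'],cv2.COLOR_BGR2GRAY)
print('col 270 ',[(v,int(g[v,270])) for v in range(136,150)]);print('col 278',[(v,int(g[v,278])) for v in range(226,260,1)])
for v in (155,165,210,225): print(v,[(u,int(g[v,u])) for u in list(range(242,266))+list(range(290,316))])
E
```

```text
or [275.52644657 207.3343983 ] ((275.5, 207.5), (31.0, 17.0), 90.0)
[[566.2 148.4  49. ]] [[566.  148.3  49.7]]
(array([568.31219587, 149.23118094,  41.52791096]), [0.3, 0.3])
col 270  [(136, 89), (137, 49), (138, 30), (139, 34), (140, 37), (141, 33), (142, 65), (143, 132), (144, 182), (145, 205), (146, 210), (147, 210), (148, 209), (149, 209)]
col 278 [(226, 255), (227, 255), (228, 255), (229, 255), (230, 255), (231, 255), (232, 255), (233, 255), (234, 212), (235, 122), (236, 92), (237, 93), (238, 93), (239, 91), (240, 92), (241, 110), (242, 173), (243, 241), (244, 255), (245, 255), (246, 255), (247, 213), (248, 132), (249, 101), (250, 91), (251, 88), (252, 85), (253, 85), (254, 76), (255, 55), (256, 43), (257, 39), (258, 39), (259, 37)]
155 [(242, 41), (243, 51), (244, 83), (245, 112), (246, 137), (247, 141), (248, 129), (249, 105), (250, 89), (251, 75), (252, 52), (253, 28), (254, 31), (255, 32), (256, 32), (257, 25), (258, 48), (259, 99), (260, 162), (261, 196), (262, 207), (263, 207), (264, 208), (265, 207), (290, 211), (291, 213), (292, 212), (293, 211), (294, 209), (295, 190),
[... 1298 characters left out ...]
(307, 232), (308, 229), (309, 223), (310, 202), (311, 142), (312, 75), (313, 60), (314, 65), (315, 62)]
225 [(242, 63), (243, 62), (244, 65), (245, 75), (246, 123), (247, 185), (248, 220), (249, 229), (250, 230), (251, 229), (252, 230), (253, 230), (254, 230), (255, 231), (256, 231), (257, 229), (258, 220), (259, 209), (260, 225), (261, 255), (262, 255), (263, 255), (264, 255), (265, 255), (290, 255), (291, 255), (292, 255), (293, 255), (294, 255), (295, 237), (296, 222), (297, 211), (298, 214), (299, 226), (300, 231), (301, 230), (302, 229), (303, 228), (304, 228), (305, 227), (306, 226), (307, 226), (308, 225), (309, 211), (310, 170), (311, 103), (312, 66), (313, 64), (314, 64), (315, 65)]
```

```bash
python3 - <<'E'
from h import *
import pickle
d=pickle.load(open('w1.pkl','rb'))
P=lambda uv,z:onplane(d,np.array(uv,float),z)[:,:2]
tl,hd=P([[278,143],[278,247.5]],49);print('plate mid',(tl+hd)/2,'len',np.linalg.norm(hd-tl))
e=P([[259.2,155],[296.2,155],[258.9,165],[296.,165]],49);print('width',np.linalg.norm(e[1]-e[0]))
m1=(e[0]+e[1])/2
w=P([[244.2,155],[313,155],[245.9,225],[310.5,225]],48);c1,c2=(w[0]+w[1])/2,(w[2]+w[3])/2
print('holder w',np.linalg.norm(w[0]-w[1]),np.linalg.norm(w[2]-w[3]),'yaw',np.degrees(np.arctan2(*(c2-c1)[::-1])), [np.degrees(np.arctan2(*(w[i+2]-w[i])[::-1])) for i in(0,1)])
y=np.radians(16);x=np.array([np.cos(y),np.sin(y)])
for n,q in(('tail',m1),('c1',c1),('c2',c2)): print(n,q,'lat',(q-(tl+hd)/2)@[-x[1],x[0]])
m=(tl+hd)/2
print('press',m-39*x); plan([*(m-39*x),70],tool(16,0),4)
E
```

```text
plate mid [556.60539042 148.03459609] len 101.77630816893331
width 33.59536859327041
holder w 62.67417994397332 62.98316878945128 yaw 15.869303962958634 [np.float64(15.738444643229807), np.float64(16.000192472287647)]
tail [518.0504343  136.57344188] lat -0.389982367616156
c1 [517.94932186 137.39877419] lat 0.4312483263779576
c2 [582.99686885 155.89038431] lat 0.2769909814789422
press [519.11618427 137.28473921]
at [565.3 146.4 149.5] t 2.2 N 4 shift [0.117, 0.01, 0.198] turn [-0.0004, 0.0007, 0.0009]
```

jog_arm(
  commands=[
    [-1, [0.117, 0.01, 0.198], [0, 0, 0]],
    [-1, [0.117, 0.01, 0.198], [0, 0, 0]],
    [-1, [0.117, 0.01, 0.198], [0, 0, 0]],
    [-1, [0.117, 0.01, 0.198], [0, 0, 0]],
    [-1, [0, 0, 0], [0, 0, 0]],
    [-1, [0, 0, 0], [0, 0, 0]],
    [-1, [0, 0, 0], [0, 0, 0]],
  ],
)

```text
t: 2.9
ee_pos: [516.8, 140.4, 71.6]
orientation: [-0.438, 3.109, 0.0]
ft_force: [0.6, -0.4, 0.1]
width: 0.2
grasp_force: 0.0
```

```bash
python3 - <<'E'
from h import *
import pickle
d=cam('wrist');pickle.dump(d,open('w2.pkl','wb'));cv2.imwrite('pics/w2.png',d['image'])
plan([519,137.3,70],tool(16,0),1)
E
```

```text
at [516.8 140.4  71.7] t 2.95 N 1 shift [-0.013, -0.036, 0.017] turn [-0.0001, 0.0032, 0.0009]
```

View pics/w2.png

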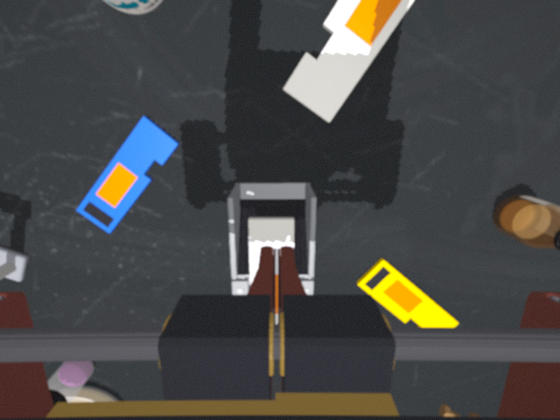

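The view shows the plate's tail edge at about (272,218), 22 px from the shut fingers. I'll check the press point from this static pose.

```bash
python3 - <<'E'
from h import *
import pickle
d=pickle.load(open('w2.pkl','rb'));g=cv2.cvtColor(d['image'],cv2.COLOR_BGR2GRAY)
print([(v,int(g[v,272])) for v in range(212,224)]);print([(u,int(g[228,u])) for u in list(range(244,256))+list(range(288,302))],[(u,int(g[228,u])) for u in list(range(226,236))+list(range(308,320))])
tl=onplane(d,[[272,218.]],49)[0];e=onplane(d,[[247.5,228],[295.5,228]],49);print(tl,e,e.mean(0))
f=onplane(d,[[230.,228],[316,228]],48);print(f.mean(0),np.linalg.norm(f[0]-f[1]))
E
```

```text
[(212, 30), (213, 37), (214, 36), (215, 36), (216, 67), (217, 110), (218, 144), (219, 174), (220, 195), (221, 203), (222, 203), (223, 203)]
[(244, 45), (245, 45), (246, 46), (247, 80), (248, 136), (249, 180), (250, 196), (251, 202), (252, 200), (253, 202), (254, 201), (255, 202), (288, 201), (289, 203), (290, 203), (291, 202), (292, 200), (293, 180), (294, 134), (295, 69), (296, 44), (297, 38), (298, 47), (299, 42), (300, 38), (301, 46)] [(226, 65), (227, 68), (228, 85), (229, 111), (230, 128), (231, 135), (232, 135), (233, 129), (234, 111), (235, 95), (308, 89), (309, 97), (310, 111), (311, 128), (312, 136), (313, 137), (314, 130), (315, 105), (316, 80), (317, 68), (318, 66), (319, 67)]
[507.32002407 134.32103838  49.        ] [[519.33412203 119.61635929  49.        ]
 [509.92178899 152.41515476  49.        ]] [514.62795551 136.01575703  49.        ]
[514.68873413 137.12983093  48.        ] 61.40921731909767
```

jog_arm(
  commands=[
    [-1, [-0.015, -0.035, 0], [0, 0, 0]],
    [-1, [0, 0, 0.1], [0, 0, 0]],
    [-1, [0, 0, 0.1], [0, 0, 0]],
    [-1, [0, 0, 0.05], [0, 0, 0]],
    [-1, [0, 0, 0.04], [0, 0, 0]],
    [-1, [0, 0, 0.04], [0, 0, 0]],
    [-1, [0, 0, 0.03], [0, 0, 0]],
    [-1, [0, 0, 0], [0, 0, 0]],
    [-1, [0, 0, 0], [0, 0, 0]],
  ],
)

```text
t: 3.85
ee_pos: [517.7, 137.1, 34.6]
orientation: [-0.438, 3.111, 0.0]
ft_force: [0.5, -0.1, 0.4]
width: 0.3
grasp_force: 0.0
```

jog_arm(
  commands=[
    [-1, [0, 0, 0.03], [0, 0, 0]],
    [-1, [0, 0, 0.03], [0, 0, 0]],
    [-1, [0, 0, 0], [0, 0, 0]],
    [-1, [0, 0, 0], [0, 0, 0]],
  ],
)

```text
t: 4.25
ee_pos: [517.6, 137.0, 28.5]
orientation: [0.438, -3.111, 0.0]
ft_force: [-1.1, -0.2, -0.4]
width: 0.7
grasp_force: 0.0
```

jog_arm(
  commands=[
    [-1, [0, 0, 0.03], [0, 0, 0]],
    [-1, [0, 0, 0.03], [0, 0, 0]],
    [-1, [0, 0, 0.02], [0, 0, 0]],
    [-1, [0, 0, 0], [0, 0, 0]],
    [-1, [0, 0, 0], [0, 0, 0]],
  ],
)

```text
t: 4.75
ee_pos: [517.6, 137.0, 20.5]
orientation: [0.438, -3.111, 0.0]
ft_force: [-0.3, 0.1, 0.1]
width: 0.6
grasp_force: 0.1
```

jog_arm(
  commands=[
    [-1, [0, 0, 0.02], [0, 0, 0]],
    [-1, [0, 0, 0], [0, 0, 0]],
    [-1, [0, 0, 0], [0, 0, 0]],
  ],
)

```text
t: 5.05
ee_pos: [517.6, 137.0, 18.6]
orientation: [0.438, -3.111, -0.0]
ft_force: [0.2, 0.3, 0.3]
width: 0.2
grasp_force: 0.0
```

```bash
python3 - <<'E'
from h import *
import pickle
d=cam('side');t=cam('top');w=cam('wrist')
cr=lambda i,u,v,ww,h:cv2.resize(i[v:v+h,u:u+ww],(400,300),interpolation=cv2.INTER_CUBIC)
cv2.imwrite('pics/c3.png',np.hstack([cr(d['image'],225,190,100,75),cr(w['image'],180,150,200,150)]))
print(get_obs()['ft_force'])
E
```

```text
[0.19986474 0.58384052 0.62813982]
```

View pics/c3.png

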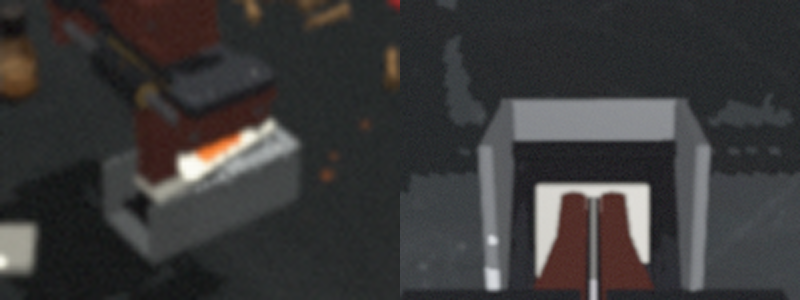

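The plate is tipping: its tail is pressed down and its head is rising off the bed. No resistance yet, so I continue.

jog_arm(
  commands=[
    [-1, [0, 0, 0.02], [0, 0, 0]],
    [-1, [0, 0, 0], [0, 0, 0]],
  ],
)

```text
t: 5.4
ee_pos: [517.5, 137.0, 16.4]
orientation: [0.438, -3.111, 0.0]
ft_force: [0.7, 0.9, 0.8]
width: 1.0
grasp_force: 0.0
```

jog_arm(
  commands=[
    [-1, [0, 0, 0.02], [0, 0, 0]],
    [-1, [0, 0, 0], [0, 0, 0]],
  ],
)

```text
t: 5.6
ee_pos: [517.5, 137.0, 14.3]
orientation: [0.438, -3.111, 0.0]
ft_force: [-0.5, 0.5, 0.6]
width: 0.4
grasp_force: 0.0
```

```bash
python3 - <<'E'
from h import *
d=cam('side');t=cam('top')
for n,q,b in(('side',d,(255,205,305,245)),('top',t,(240,185,275,235))):
    try:
        a,c=blob(q,*OR,b);m=np.zeros((420,560),np.uint8);cv2.drawContours(m,[c],-1,1,-1);m=cv2.erode(m,np.ones((2,2)))
        P=cloud(q)[m>0];x=np.array([np.cos(.279),np.sin(.279)]);s=(P[:,:2]-[556.6,148])@x
        f=np.polyfit(s,P[:,2],1);print(n,a,len(P),'slope deg',np.degrees(np.arctan(f[0])),'mean s,z',s.mean(),P[:,2].mean())
    except Exception as e: print(n,e)
E
```

```text
side [276.81481481 228.03703704] 3 slope deg 19.365073060631072 mean s,z -4.65828854502322 50.70448839705023
top list index out of range
```

```bash
cat >> h.py <<'E'
def frame(yaw,o): 
    Rm=R.from_euler('z',yaw,degrees=True).as_matrix(); return lambda P:(P-np.array(o))@Rm
H=frame(16,[556.6,148,0])
E
python3 - <<'E'
from h import *
w=cam('wrist');s=cam('side')
for n,d in(('w',w),('s',s)):
    Q=H(cloud(d).reshape(-1,3));hsv=cv2.cvtColor(d['image'],cv2.COLOR_BGR2HSV).reshape(-1,3)
    for y0,y1 in((-17,-10),(-10,10),(10,17)):
        k=(Q[:,1]>y0)&(Q[:,1]<y1)&(Q[:,0]>-75)&(Q[:,0]<70)&(Q[:,2]<100)&(Q[:,2]>-5)
        q=Q[k];v=hsv[k]
        print(n,y0,[(int(b),int(np.median(q[a,2])),int(np.median(v[a,2])),int(np.median(v[a,1]))) for b in range(-75,70,5) if (a:=((q[:,0]>=b)&(q[:,0]<b+5))).sum()>2])
E
```

```text
w -17 [(-75, 0, 44, 19), (-70, 0, 53, 16), (-65, 2, 144, 11), (-60, 2, 142, 11), (-55, 12, 74, 23), (-50, 30, 187, 9), (-45, 32, 184, 10), (-40, 35, 211, 8), (-35, 37, 209, 9), (-30, 39, 196, 9)]
w -10 [(-75, 0, 44, 22), (-70, 0, 49, 12), (-65, 2, 145, 11), (-60, 2, 144, 11), (-55, 67, 82, 123), (-50, 58, 78, 15), (-45, 12, 41, 22), (-40, 77, 183, 8), (-35, 78, 183, 8), (-10, 48, 181, 166), (10, 57, 255, 189), (15, 59, 255, 187), (20, 61, 255, 20), (25, 62, 255, 0), (30, 63, 255, 0)]
w 10 [(-75, 0, 44, 24), (-70, 0, 51, 16), (-65, 2, 146, 10), (-60, 2, 145, 10), (-55, 13, 74, 28), (-50, 30, 170, 9), (-45, 30, 170, 9), (-40, 35, 213, 8), (-35, 37, 212, 8), (-30, 38, 194, 9), (-25, 30, 63, 25)]
s -17 [(-70, 2, 71, 10), (-55, 88, 58, 136), (-50, 81, 57, 139), (-45, 80, 58, 131), (-40, 63, 70, 98), (-35, 40, 147, 16), (-30, 40, 149, 18), (-25, 40, 200, 14), (-20, 43, 173, 13), (-15, 45, 189, 21), (-10, 48, 228, 39), (-5, 49, 184, 24), (0, 53, 185, 25), (5, 53, 192, 23), (10, 53, 159, 19), (15, 56, 137, 20), (20, 49, 114, 10), (40, 53, 145, 6), (45, 47, 140, 5)]
s -10 [(-75, 0, 30, 17), (-70, 1, 63, 8), (-65, 1, 89, 8), (-60, 10, 74, 10), (-55, 67, 56, 123), (-50, 54, 59, 125), (-45, 49, 62, 119), (-40, 51, 70, 88), (-35, 48, 146, 32), (-30, 40, 204, 20), (-25, 42, 241, 11), (-20, 44, 245, 11), (-15, 45, 243, 36), (-10, 48, 235, 131), (35, 44, 129, 5), (40, 43, 151, 5), (45, 43, 126, 6), (50, 47, 143, 6)]
s 10 [(-70, 0, 72, 10), (-65, 1, 91, 7), (-60, 5, 80, 9), (-55, 31, 48, 39)]
```

```bash
python3 - <<'E'
from h import *
w=cam('wrist');o=get_obs()
Rm=R.from_rotvec(o['orientation']).as_matrix()
for u in(250,262,270,277,284,292): print(u,[(v,((pts(w,[u,v])[0]-o['ee_pos'])@Rm).round(0).astype(int).tolist(),int(w['image'][v,u].max())) for v in(240,244,247,250,254,260,270,285)])
E
```

```text
250 [(240, [2, -17, 3], 31), (244, [8, -16, -17], 192), (247, [6, -16, -18], 206), (250, [5, -16, -18], 206), (254, [2, -16, -18], 204), (260, [0, -15, -21], 211), (270, [-6, -16, -22], 211), (285, [10, -12, -66], 159)]
262 [(240, [3, -9, 2], 37), (244, [8, -9, -17], 196), (247, [10, -8, -26], 111), (250, [11, -8, -32], 82), (254, [11, -8, -37], 80), (260, [11, -7, -44], 82), (270, [11, -7, -54], 85), (285, [11, -6, -68], 83)]
270 [(240, [2, -4, 3], 37), (244, [7, -4, -16], 192), (247, [11, -4, -27], 97), (250, [11, -4, -32], 83), (254, [11, -3, -37], 82), (260, [11, -3, -44], 83), (270, [11, -3, -54], 81), (285, [10, -3, -67], 85)]
277 [(240, [2, 0, 3], 40), (244, [8, 0, -16], 198), (247, [6, 0, -18], 200), (250, [9, 0, -29], 118), (254, [10, 0, -34], 115), (260, [9, 0, -41], 117), (270, [9, 0, -51], 120), (285, [6, 0, -60], 118)]
284 [(240, [2, 5, 3], 34), (244, [7, 4, -16], 189), (247, [11, 4, -28], 88), (250, [11, 4, -31], 84), (254, [10, 4, -36], 79), (260, [10, 4, -43], 85), (270, [10, 3, -54], 82), (285, [11, 3, -68], 85)]
292 [(240, [2, 10, 3], 38), (244, [8, 9, -17], 198), (247, [11, 8, -28], 155), (250, [10, 8, -31], 114), (254, [10, 8, -36], 100), (260, [11, 8, -44], 86), (270, [10, 7, -54], 82), (285, [11, 7, -68], 82)]
```

```bash
python3 - <<'E'
from h import *
import pickle
for n in('w1','w2'):
    w=pickle.load(open(n+'.pkl','rb'));mi=np.linalg.inv(np.array(w['mount']))
    for u in(262,268,272,284,290):
        v=np.arange(236,272,3);uv=np.c_[np.full(len(v),u),v]
        r=rays(w,uv)*w['z_map'][v,u][:,None];q=np.c_[r,np.ones(len(r))]@np.array(w['mount']).T
        print(n,u,[(int(a),*b[:3].round(0).astype(int).tolist()) for a,b in zip(v,q)])
E
```

```text
w1 262 [(236, -34, -14, 101), (239, -37, -14, 100), (242, -40, -14, 100), (245, -43, -14, 100), (248, 11, -8, -29), (251, 10, -8, -33), (254, 10, -8, -36), (257, 11, -7, -40), (260, 10, -7, -43), (263, 10, -7, -46), (266, 11, -7, -51), (269, 11, -7, -54)]
w1 268 [(236, -33, -8, 100), (239, -37, -8, 101), (242, -40, -8, 100), (245, -43, -9, 100), (248, 11, -5, -29), (251, 11, -5, -33), (254, 10, -5, -36), (257, 11, -4, -40), (260, 11, -4, -44), (263, 10, -4, -46), (266, 10, -4, -50), (269, 10, -4, -53)]
w1 272 [(236, -33, -4, 100), (239, -36, -4, 100), (242, -40, -5, 100), (245, -42, -5, 98), (248, 10, -3, -28), (251, 10, -2, -32), (254, 10, -2, -36), (257, 11, -2, -40), (260, 11, -2, -44), (263, 10, -2, -47), (266, 9, -2, -48), (269, 11, -2, -53)]
w1 284 [(236, -33, 7, 100), (239, -37, 7, 100), (242, -39, 7, 99), (245, -43, 7, 99), (248, 11, 4, -30), (251, 11, 4, -33), (254, 11, 4, -37), (257, 11, 4, -41), (260, 11, 4, -44), (263, 11, 4, -48), (266, 11, 4, -51), (269, 11, 3, -53)]
w1 290 [(236, -34, 13, 101), (239, -37, 13, 101), (242, -40, 13, 100), (245, -43, 13, 101), (248, 10, 7,
[... 647 characters left out ...]
 -3, -3, 23), (239, -5, -3, 22), (242, -7, -3, 22), (245, -10, -3, 22), (248, 11, -3, -29), (251, 11, -2, -33), (254, 10, -2, -36), (257, 11, -2, -41), (260, 10, -2, -43), (263, 10, -2, -46), (266, 9, -2, -48), (269, 11, -2, -54)]
w2 284 [(236, -2, 5, 21), (239, -5, 5, 22), (242, -7, 5, 22), (245, -10, 5, 23), (248, 11, 4, -29), (251, 10, 4, -32), (254, 11, 4, -37), (257, 11, 4, -41), (260, 11, 4, -44), (263, 11, 4, -47), (266, 10, 4, -50), (269, 11, 3, -54)]
w2 290 [(236, -3, 10, 22), (239, -5, 10, 22), (242, -7, 10, 22), (245, -10, 10, 23), (248, 11, 7, -29), (251, 11, 7, -33), (254, 10, 7, -36), (257, 11, 7, -41), (260, 11, 7, -44), (263, 10, 7, -46), (266, 11, 6, -50), (269, 10, 6, -53)]
```

The depth shows the real fingertips about 25 mm behind the reported TCP, so the press has only tipped the plate about 20° so far. Pressing on in small steps.

jog_arm(
  commands=[
    [-1, [0, 0, 0.03], [0, 0, 0]],
    [-1, [0, 0, 0.03], [0, 0, 0]],
    [-1, [0, 0, 0], [0, 0, 0]],
    [-1, [0, 0, 0], [0, 0, 0]],
  ],
)

```text
t: 6.25
ee_pos: [517.5, 137.0, 8.4]
orientation: [0.438, -3.11, 0.0]
ft_force: [-0.3, 0.6, -0.0]
width: 0.6
grasp_force: 0.0
```

jog_arm(
  commands=[
    [-1, [0, 0, 0.03], [0, 0, 0]],
    [-1, [0, 0, 0], [0, 0, 0]],
    [-1, [0, 0, 0], [0, 0, 0]],
  ],
)

```text
t: 6.55
ee_pos: [517.6, 137.0, 5.5]
orientation: [0.438, -3.111, 0.0]
ft_force: [0.3, -0.0, 0.3]
width: 0.4
grasp_force: 0.0
```

jog_arm(
  commands=[
    [-1, [0, 0, 0.02], [0, 0, 0]],
    [-1, [0, 0, 0], [0, 0, 0]],
    [-1, [0, 0, 0], [0, 0, 0]],
  ],
)

```text
t: 6.85
ee_pos: [518.0, 137.1, 4.5]
orientation: [-0.438, 3.11, 0.0]
ft_force: [-2.9, -0.6, 11.9]
width: 0.7
grasp_force: 5.2
```

It resists now (12 N). Lifting off.

jog_arm(
  commands=[
    [-1, [0, 0, -0.03], [0, 0, 0]],
    [-1, [0, 0, -0.05], [0, 0, 0]],
    [-1, [0, 0, -0.1], [0, 0, 0]],
    [-1, [0, 0, -0.2], [0, 0, 0]],
    [-1, [0.2, 0, -0.25], [0, 0, 0]],
    [-1, [0.25, 0, -0.3], [0, 0, 0]],
    [1, [0.25, 0, -0.3], [0, 0, 0]],
    [1, [0, 0, 0], [0, 0, 0]],
    [1, [0, 0, 0], [0, 0, 0]],
    [1, [0, 0, 0], [0, 0, 0]],
  ],
)

```text
t: 7.85
ee_pos: [451.0, 117.8, 126.2]
orientation: [-0.438, 3.111, 0.0]
ft_force: [0.4, 0.0, -0.3]
width: 29.1
grasp_force: 0.0
```

```bash
python3 - <<'E'
from h import *
import pickle
print(get_obs()['ee_pos'],get_obs()['width'])
w=cam('wrist');s=cam('side');t=cam('top');pickle.dump((w,s,t),open('w3.pkl','wb'))
cr=lambda i,u,v,ww,h:cv2.resize(i[v:v+h,u:u+ww],(400,300),interpolation=cv2.INTER_CUBIC)
cv2.imwrite('pics/c4.png',np.vstack([np.hstack([cr(s['image'],225,190,100,75),cr(t['image'],215,175,80,60)]),cv2.resize(w['image'],(800,600))[300:] if 0 else cv2.resize(w['image'],(400,300)).repeat(1,0).tolist() and np.hstack([cv2.resize(w['image'],(400,300)),cr(w['image'],180,180,200,150)])]))
for n,d in(('w',w),('s',s),('t',t)):
    Q=H(cloud(d).reshape(-1,3));hsv=cv2.cvtColor(d['image'],cv2.COLOR_BGR2HSV).reshape(-1,3)
    k=(abs(Q[:,1])<12)&(Q[:,0]>-75)&(Q[:,0]<70)&(Q[:,2]<100)&(Q[:,2]>-5)
    q=Q[k];v=hsv[k]
    print(n,[(int(b),int(np.median(q[a,2])),int(np.median(v[a,2])),int(np.median(v[a,1]))) for b in range(-75,70,5) if (a:=((q[:,0]>=b)&(q[:,0]<b+5))).sum()>2])
E
```

```text
[450.97410547 117.84843856 126.2274872 ] 29.14201302059941
w [(-75, 0, 75, 20), (-70, 0, 98, 11), (-65, 2, 243, 5), (-60, 2, 229, 6), (-55, 11, 118, 12), (-50, 14, 255, 6), (-45, 18, 255, 6), (-40, 22, 255, 6), (-35, 26, 255, 6), (-30, 31, 255, 6), (-25, 34, 255, 7), (-20, 39, 255, 7), (-15, 44, 255, 255), (-10, 48, 255, 255), (-5, 52, 255, 255), (0, 55, 255, 255), (25, 76, 238, 6), (50, 48, 232, 1), (55, 48, 200, 10)]
s [(-75, 0, 49, 11), (-70, 1, 135, 9), (-65, 1, 158, 6), (-60, 2, 105, 8), (-55, 12, 118, 17), (-50, 17, 215, 16), (-45, 21, 226, 12), (-40, 25, 224, 13), (-35, 29, 227, 13), (-30, 33, 230, 12), (-25, 36, 230, 15), (-20, 42, 230, 103), (-15, 44, 229, 158), (-10, 49, 229, 153), (-5, 54, 229, 159), (0, 58, 229, 140), (5, 61, 230, 46), (10, 65, 200, 17), (15, 70, 102, 15), (20, 73, 162, 18), (25, 44, 162, 6), (30, 43, 166, 8), (35, 43, 167, 6), (40, 43, 166, 6), (45, 45, 138, 7), (50, 47, 151, 7)]
t [(5, 63, 211, 57), (10, 64, 221, 15), (15, 69, 157, 15), (20, 74, 141, 14), (25, 75, 224, 11), (35, 44, 226, 5), (40, 44, 224, 6), (45, 44, 218, 7), (50, 48, 207, 10), (55, 48, 212, 10)]
```

View pics/c4.png

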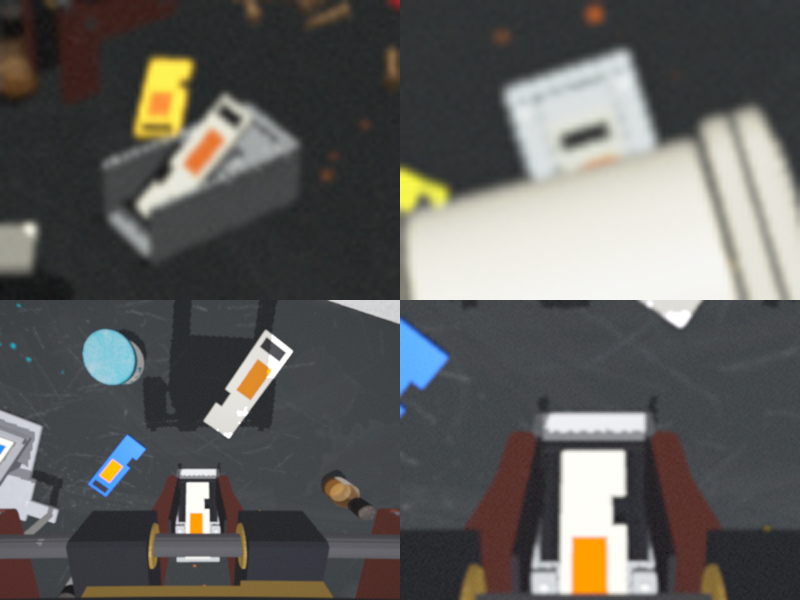

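The plate leans on the ramp at about 40°, head up at z≈77, untouched, and its geometry agrees with the text. Before grasping I'll measure the board with the wrist camera.

```bash
python3 -c "
from h import *
plan([500,-160,150],tool(-7,0),11)"
```

```text
at [450.5 117.7 125.6] t 8.0 N 11 shift [-0.02, -0.257, -0.022] turn [-0.0, -0.0002, 0.0465]
```

jog_arm(
  commands=[
    [0.4, [-0.02, -0.257, -0.022], [0, 0, 0.0465]],
    [0.4, [-0.02, -0.257, -0.022], [0, 0, 0.0465]],
    [0.4, [-0.02, -0.257, -0.022], [0, 0, 0.0465]],
    [0.4, [-0.02, -0.257, -0.022], [0, 0, 0.0465]],
    [0.4, [-0.02, -0.257, -0.022], [0, 0, 0.0465]],
    [0.4, [-0.02, -0.257, -0.022], [0, 0, 0.0465]],
    [0.4, [-0.02, -0.257, -0.022], [0, 0, 0.0465]],
    [0.4, [-0.02, -0.257, -0.022], [0, 0, 0.0465]],
    [0.4, [-0.02, -0.257, -0.022], [0, 0, 0.0465]],
    [0.4, [-0.02, -0.257, -0.022], [0, 0, 0.0465]],
  ],
)

```text
t: 9.0
ee_pos: [499.7, -135.0, 147.6]
orientation: [-0.136, -3.137, -0.001]
ft_force: [-0.7, 0.7, 0.7]
width: 61.7
grasp_force: 0.0
```

jog_arm(
  commands=[
    [0.4, [-0.02, -0.257, -0.022], [0, 0, 0.0465]],
    [0.4, [0, 0, 0], [0, 0, 0]],
    [0.4, [0, 0, 0], [0, 0, 0]],
    [0.4, [0, 0, 0], [0, 0, 0]],
    [0.4, [0, 0, 0], [0, 0, 0]],
  ],
)

```text
t: 9.5
ee_pos: [499.3, -158.7, 150.4]
orientation: [-0.189, -3.135, -0.001]
ft_force: [0.2, -0.4, 0.1]
width: 61.5
grasp_force: 0.0
```

```bash
python3 - <<'E'
from h import *
import pickle
print(get_obs()['ee_pos'],get_obs()['width'])
w=cam('wrist');pickle.dump(w,open('w4.pkl','wb'));cv2.imwrite('pics/w4.png',cv2.resize(w['image'],(800,600)))
E
```

```text
[ 499.2521614  -158.68629163  150.39087913] 61.46689641541438
```

View pics/w4.png

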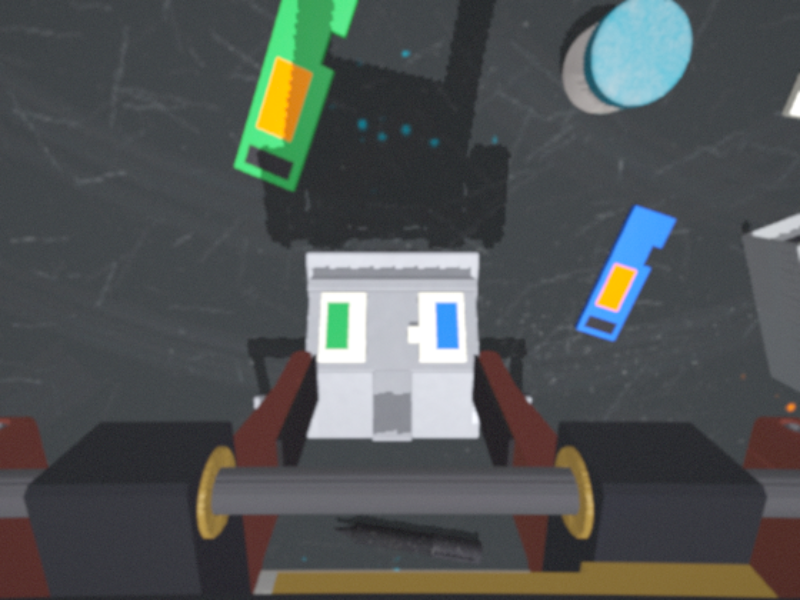

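The wrist view shows the board face-on: the green neighbour at (343,327), the blue one at (441,327) with its tab at (413,333), and the neck at (392,400) in the 800 px picture.

```bash
python3 - <<'E'
from h import *
import pickle
w=pickle.load(open('w4.pkl','rb'));C=cloud(w)
im=w['image'];hsv=cv2.cvtColor(im,cv2.COLOR_BGR2HSV)
m=np.zeros((420,560),np.uint8);m[200:260,218:332]=((hsv[200:260,218:332,2]>235)|((hsv[200:260,218:332,1]>120)))*1
cs=[c for c in cv2.findContours(m,cv2.RETR_EXTERNAL,cv2.CHAIN_APPROX_NONE)[0] if cv2.contourArea(c)>300]
print([(cv2.boundingRect(c),cv2.contourArea(c)) for c in cs])
mm=np.zeros_like(m);cv2.drawContours(mm,cs,-1,1,-1);q=C[cv2.erode(mm,np.ones((5,5)))>0]
q0=q.mean(0);n=np.linalg.svd(q-q0)[2][2];n*=np.sign(n[2]);print('n',n,'tilt',np.degrees(np.arccos(n[2])),'yaw',np.degrees(np.arctan2(n[1],-n[0]))*-1,'rms',((q-q0)@n).std())
e=w['M'][:3,3]
def onp(uv,o,n):
    r=rays(w,uv)@w['M'][:3,:3].T;return e+r*(((o-e)@n)/(r@n))[:,None]
th=np.radians(35)
for yaw in(-7,-6.5,-6):
    F=(R.from_euler('z',yaw,degrees=True)*R.from_euler('y',-35,degrees=True)).as_matrix()
    for c in cs:
        P=(onp(c[:,0,:].astype(float),q0,F[:,2])-q0)@F
        print(yaw,'x',np.percentile(P[:,0],[3,97]).round(1),'y',np.percentile(P[:,1],[0,3,50,97,100]).round(1))
        # side-edge slope
        for s in(0,1):
            k=(abs(P[:,0]-P[:,0].mean())<20); ymid=np.median(P[:,1]);
            lim=np.percentile(P[k,1],20 if s==0 else 80); kk=k&((P[:,1]<lim) if s==0 else (P[:,1]>lim))
            kk&=abs(P[:,1]-np.median(P[kk,1]))<1.5
            print('   edge',s,np.median(P[kk,1]).round(1),'deg',np.degrees(np.arctan(np.polyfit(P[kk,0],P[kk,1],1)[0])).round(2))
print('q0',q0)
# neck: depth points upslope between
F=(R.from_euler('z',-6.5,degrees=True)*R.from_euler('y',-35,degrees=True)).as_matrix()
Q=((C-q0)@F)
for u in(262,270,275,280,290): print(u,[(v,*Q[v,u].round(0).astype(int)) for v in range(195,312,6)])
E
```

```text
[((286, 205, 41, 49), 1565.5), ((223, 205, 33, 49), 1493.0)]
n [ 0.9690903  -0.11714036  0.21712238] tilt 77.45992757031021 yaw 173.1077178142806 rms 12.458809490414694
-7 x [-25.2  23.7] y [11.3 11.3 30.8 49.7 49.8]
   edge 0 11.4 deg -0.53
   edge 1 49.6 deg 0.06
-7 x [-25.1  23.7] y [-50.4 -50.2 -34.5 -18.8 -18.7]
   edge 0 -50.2 deg 0.28
   edge 1 -18.9 deg 1.26
-6.5 x [-25.  24.] y [11.2 11.3 31.  49.7 49.9]
   edge 0 11.3 deg -0.93
   edge 1 49.6 deg -0.15
-6.5 x [-25.5  23.5] y [-50.4 -50.3 -34.5 -18.9 -18.8]
   edge 0 -50.2 deg -0.0
   edge 1 -19.0 deg 0.85
-6 x [-24.8  24.3] y [11.2 11.3 31.  49.7 50. ]
   edge 0 11.3 deg -1.34
   edge 1 49.6 deg -0.58
-6 x [-25.9  23.3] y [-50.5 -50.3 -34.5 -19.  -19. ]
   edge 0 -50.2 deg -0.14
   edge 1 -19.1 deg 0.44
q0 [ 526.31827332 -163.67169142   46.96656242]
262 [(195, np.int64(-39), np.int64(-13), np.int64(-6)), (201, np.int64(-29), np.int64(-12), np.int64(0)), (207, np.int64(-25), np.int64(-13), np.int64(-6)), (213, np.int64(-19), np.int64(-13), np.int64(-7)), (219, np.int64(-12), np.int64(-13), np.int64(-6)), (225, np.int64(-6), 
[... 3954 characters left out ...]
(-7)), (231, np.int64(1), np.int64(15), np.int64(-3)), (237, np.int64(8), np.int64(15), np.int64(-2)), (243, np.int64(12), np.int64(15), np.int64(-8)), (249, np.int64(18), np.int64(15), np.int64(-8)), (255, np.int64(25), np.int64(15), np.int64(-7)), (261, np.int64(22), np.int64(17), np.int64(-63)), (267, np.int64(28), np.int64(17), np.int64(-69)), (273, np.int64(34), np.int64(17), np.int64(-75)), (279, np.int64(41), np.int64(17), np.int64(-78)), (285, np.int64(47), np.int64(17), np.int64(-82)), (291, np.int64(54), np.int64(17), np.int64(-87)), (297, np.int64(60), np.int64(18), np.int64(-93)), (303, np.int64(67), np.int64(18), np.int64(-96)), (309, np.int64(74), np.int64(18), np.int64(-109))]
```

```bash
cat >> h.py <<'E'
PK=np.array([549.8,-166.6,56.0]);FK=(R.from_euler('z',-6.7,degrees=True)*R.from_euler('y',-35,degrees=True)).as_matrix()
FH=(R.from_euler('z',16,degrees=True)*R.from_euler('y',-40,degrees=True)).as_matrix()
PH=np.array([556.6,148,0])+R.from_euler('z',16,degrees=True).apply([-6.8,0,40.8])  # leaning plate origin
TIP=24.
E
python3 - <<'E'
from h import *
import pickle
w=pickle.load(open('w4.pkl','rb'))
for u in(205,210,214,340,345):
    v=np.arange(240,270,3);r=rays(w,np.c_[np.full(len(v),u),v])*w['z_map'][v,u][:,None];q=np.c_[r,np.ones(len(r))]@np.array(w['mount']).T
    print(u,[(int(a),*b[:3].round(0).astype(int).tolist()) for a,b in zip(v,q)])
g=PH+FH@[35,0,2.5];T=tool(16,40)
print('origin',PH,'grasp',g,'tcp',g+T[:,2]*32)
plan(g+T[:,2]*(32-70),T,14)
E
```

```text
205 [(240, -59, -83, 151), (243, -62, -83, 151), (246, -66, -83, 151), (249, 10, -39, -30), (252, 10, -38, -32), (255, 11, -37, -38), (258, 11, -36, -42), (261, 11, -35, -45), (264, 11, -34, -49), (267, 10, -34, -51)]
210 [(240, -58, -76, 149), (243, -62, -77, 149), (246, 11, -37, -26), (249, 11, -36, -30), (252, 11, -35, -34), (255, 11, -34, -38), (258, 10, -34, -41), (261, 11, -33, -45), (264, 10, -32, -48), (267, 9, -32, -47)]
214 [(240, -59, -72, 151), (243, -62, -72, 150), (246, 10, -35, -26), (249, 11, -33, -31), (252, 11, -33, -34), (255, 11, -32, -38), (258, 10, -32, -39), (261, 9, -32, -42), (264, 9, -31, -45), (267, 9, -30, -48)]
340 [(240, -59, 74, 151), (243, -62, 74, 150), (246, 11, 35, -27), (249, 10, 35, -30), (252, 10, 34, -33), (255, 10, 33, -37), (258, 11, 32, -42), (261, 9, 32, -42), (264, 9, 32, -45), (267, 9, 31, -48)]
345 [(240, -58, 79, 150), (243, -62, 80, 150), (246, 10, 38, -26), (249, 10, 37, -30), (252, 11, 36, -35), (255, 10, 36, -37), (258, 10, 35, -41), (261, 10, 35, -44), (264, 11, 34, -48), (267, 9, 34, -49)]
origin [550.06342047 146.12566598  40.8       ] grasp [574.29162402 153.07299155  65.21267745] tcp [594.06401147 158.74263242  40.69925527]
at [ 499.3 -158.8  150.5] t 9.55 N 14 shift [-0.035, 0.214, 0.06] turn [-0.0127, -0.0627, -0.0349]
```

jog_arm(
  commands=[
    [0.4, [-0.035, 0.214, 0.06], [-0.0127, -0.0627, -0.0349]],
    [0.4, [-0.035, 0.214, 0.06], [-0.0127, -0.0627, -0.0349]],
    [0.4, [-0.035, 0.214, 0.06], [-0.0127, -0.0627, -0.0349]],
    [0.4, [-0.035, 0.214, 0.06], [-0.0127, -0.0627, -0.0349]],
    [0.4, [-0.035, 0.214, 0.06], [-0.0127, -0.0627, -0.0349]],
    [0.4, [-0.035, 0.214, 0.06], [-0.0127, -0.0627, -0.0349]],
    [0.4, [-0.035, 0.214, 0.06], [-0.0127, -0.0627, -0.0349]],
    [0.4, [-0.035, 0.214, 0.06], [-0.0127, -0.0627, -0.0349]],
    [0.4, [-0.035, 0.214, 0.06], [-0.0127, -0.0627, -0.0349]],
    [0.4, [-0.035, 0.214, 0.06], [-0.0127, -0.0627, -0.0349]],
  ],
)

```text
t: 10.55
ee_pos: [544.1, 53.2, 106.7]
orientation: [-0.206, 2.645, 0.096]
ft_force: [0.1, 0.9, -0.1]
width: 61.6
grasp_force: 0.0
```

jog_arm(
  commands=[
    [0.4, [-0.035, 0.214, 0.06], [-0.0127, -0.0627, -0.0349]],
    [0.4, [-0.035, 0.214, 0.06], [-0.0127, -0.0627, -0.0349]],
    [0.4, [-0.035, 0.214, 0.06], [-0.0127, -0.0627, -0.0349]],
    [0.4, [-0.035, 0.214, 0.06], [-0.0127, -0.0627, -0.0349]],
    [0.4, [0, 0, 0], [0, 0, 0]],
    [0.4, [0, 0, 0], [0, 0, 0]],
    [0.4, [0, 0, 0], [0, 0, 0]],
    [0.4, [0, 0, 0], [0, 0, 0]],
  ],
)

```text
t: 11.35
ee_pos: [564.9, 137.3, 148.0]
orientation: [-0.347, 2.523, 0.143]
ft_force: [0.1, 0.9, 0.4]
width: 61.4
grasp_force: 0.0
```

```bash
python3 - <<'E'
from h import *
import pickle
g=PH+FH@[35,0,2.5];T=tool(16,40)
plan(g+T[:,2]*(33-70),T,1); plan(g+T[:,2]*33,T,4)
w=cam('wrist');pickle.dump(w,open('w5.pkl','wb'));cv2.imwrite('pics/w5.png',w['image'])
# orange in plate frame
a,c=blob(w,*OR,(230,150,330,330));P=pts(w,a);print(a,'plate frame orange',(P-PH)@FH)
E
```

```text
at [564.9 137.3 148. ] t 11.35 N 1 shift [0.395, 0.111, 0.394] turn [0.028, -0.1244, -0.0177]
at [564.9 137.3 148. ] t 11.35 N 4 shift [0.091, 0.027, 0.269] turn [0.007, -0.0311, -0.0044]
[286.5 154. ] plate frame orange [[21.77521503 -2.11685352  6.31288218]]
```

View pics/w5.png

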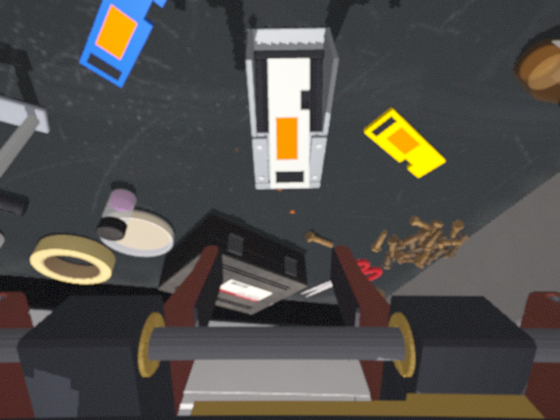

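The view shows the leaning plate: orange at (287,138), band at (290,178). The fingers fell short of the target pose, and my orange search box cut the patch. Re-measuring and re-planning.

```bash
python3 - <<'E'
from h import *
import pickle
w=pickle.load(open('w5.pkl','rb'))
a,c=blob(w,*OR,(265,105,305,170));print(a,'orange in plate frame',(pts(w,a)-PH)@FH)
g=cv2.cvtColor(w['image'],cv2.COLOR_BGR2GRAY)
print([(v,int(g[v,291])) for v in range(50,64)],[(v,int(g[v,291])) for v in range(180,192)]);print([(u,int(g[165,u])) for u in list(range(262,274))+list(range(302,316))])
e=w['M'][:3,3];o=PH+FH@[0,0,5]
def onp(uv):
    r=rays(w,np.array(uv,float))@w['M'][:3,:3].T;n=FH[:,2];return (e+r*(((o-e)@n)/(r@n))[:,None]-PH)@FH
print(onp([[291,56.5],[291,186],[268.5,165],[309.5,165]]).round(1))
C=cloud(w);print(((C[120:158:6,287]-PH)@FH).round(1).tolist())
g=PH+FH@[35,0,2.5];T=tool(16,40)
plan(g+T[:,2]*(33-70),T,6)
E
```

```text
[286.5 138. ] orange in plate frame [[ 9.01402196 -2.02993287  6.64750148]]
[(50, 79), (51, 56), (52, 52), (53, 50), (54, 54), (55, 54), (56, 59), (57, 103), (58, 186), (59, 236), (60, 250), (61, 252), (62, 252), (63, 252)] [(180, 55), (181, 107), (182, 188), (183, 238), (184, 250), (185, 250), (186, 246), (187, 225), (188, 170), (189, 91), (190, 66), (191, 61)]
[(262, 203), (263, 201), (264, 201), (265, 203), (266, 197), (267, 189), (268, 191), (269, 211), (270, 234), (271, 247), (272, 251), (273, 251), (302, 250), (303, 250), (304, 250), (305, 250), (306, 251), (307, 248), (308, 235), (309, 213), (310, 200), (311, 201), (312, 203), (313, 202), (314, 200), (315, 201)]
[[-52.2   2.    5. ]
 [ 48.4   1.5   5. ]
 [ 30.5 -17.1   5. ]
 [ 31.1  17.    5. ]]
[[-5.2, -1.4, 4.7], [-0.4, -1.5, 6.4], [4.3, -1.6, 6.4], [9.0, -1.6, 6.0], [13.8, -1.6, 5.8], [18.6, -1.7, 7.0], [23.4, -1.7, 6.3]]
at [565.  137.3 148.1] t 11.4 N 6 shift [0.069, 0.02, 0.063] turn [0.0047, -0.0207, -0.003]
```

jog_arm(
  commands=[
    [0.4, [0.069, 0.02, 0.063], [0.0047, -0.0207, -0.003]],
    [0.4, [0.069, 0.02, 0.063], [0.0047, -0.0207, -0.003]],
    [0.4, [0.069, 0.02, 0.063], [0.0047, -0.0207, -0.003]],
    [0.4, [0.069, 0.02, 0.063], [0.0047, -0.0207, -0.003]],
    [0.4, [0.069, 0.02, 0.063], [0.0047, -0.0207, -0.003]],
    [0.4, [0.069, 0.02, 0.063], [0.0047, -0.0207, -0.003]],
    [0.4, [0, 0, 0], [0, 0, 0]],
    [0.4, [0, 0, 0], [0, 0, 0]],
  ],
)

```text
t: 12.2
ee_pos: [563.5, 142.4, 150.8]
orientation: [-0.362, 2.517, 0.145]
ft_force: [0.5, 0.2, 0.5]
width: 61.9
grasp_force: 0.0
```

```bash
python3 - <<'E'
from h import *
g=PH+FH@[35,0,2.5+1];T=tool(16,40)
plan(g+T[:,2]*(33-70),T,1)
plan(g+T[:,2]*33,T,4)
E
```

```text
at [563.5 142.4 150.8] t 12.2 N 1 shift [0.413, 0.061, 0.403] turn [0.0346, -0.1192, -0.0039]
at [563.5 142.4 150.8] t 12.2 N 4 shift [0.096, 0.013, 0.272] turn [0.0086, -0.0298, -0.001]
```

```bash
python3 - <<'E'
from h import *
o=get_obs();print(o['qpos'].round(3),o['qvel'].round(3))
Rm=R.from_rotvec(o['orientation']).as_matrix();print(Rm.round(3));print(tool(16,40).round(3))
E
```

```text
[ 0.179  0.273  2.2    0.891  0.108 -2.541] [-0.    -0.     0.     0.     0.001 -0.001]
[[-0.791 -0.289  0.539]
 [-0.225  0.957  0.183]
 [-0.568  0.023 -0.822]]
[[-0.736 -0.276  0.618]
 [-0.211  0.961  0.177]
 [-0.643 -0.    -0.766]]
```

Joint 5 is at its lower limit, so this wrist branch can't lean back far enough. I need the q4≈π branch, reached by circling the tool round the forearm axis up high. First I retreat.

```bash
cat >> h.py <<'E'
def forearm():
    o=get_obs();q=o['qpos'];p=q[1]+q[2];a=np.array([np.sin(p)*np.cos(q[0]),np.sin(p)*np.sin(q[0]),np.cos(p)])
    Rm=R.from_rotvec(o['orientation']).as_matrix();f=Rm.T@a
    print('q',q.round(3),'tcp',o['ee_pos'].round(0),'lean fwd',np.degrees(np.arccos(-Rm[2,2])).round(1),'f in tool',f.round(3))
    return f
E
python3 -c "
from h import *
forearm()
plan([530,138,230],tool(16,25),6)"
```

```text
q [ 0.179  0.273  2.2    0.891  0.108 -2.541] tcp [564. 142. 151.] lean fwd 34.7 f in tool [-0.061 -0.089  0.994]
at [563.5 142.4 150.8] t 12.2 N 6 shift [-0.019, 0.011, -0.142] turn [0.0058, 0.0357, 0.0001]
```

jog_arm(
  commands=[
    [0.4, [-0.019, 0.011, -0.142], [0.006, 0.036, 0]],
    [0.4, [-0.019, 0.011, -0.142], [0.006, 0.036, 0]],
    [0.4, [-0.019, 0.011, -0.142], [0.006, 0.036, 0]],
    [0.4, [-0.019, 0.011, -0.142], [0.006, 0.036, 0]],
    [0.4, [-0.019, 0.011, -0.142], [0.006, 0.036, 0]],
    [0.4, [-0.019, 0.011, -0.142], [0.006, 0.036, 0]],
    [0.4, [0, 0, 0], [0, 0, 0]],
    [0.4, [0, 0, 0], [0, 0, 0]],
    [0.4, [0, 0, 0], [0, 0, 0]],
  ],
)

```text
t: 13.1
ee_pos: [532.6, 141.0, 219.3]
orientation: [-0.381, 2.662, 0.103]
ft_force: [0.0, 0.3, -0.1]
width: 61.5
grasp_force: 0.0
```

```bash
python3 -c "
from h import *
forearm()"
```

```text
q [ 0.212  0.11   2.104  0.093  0.475 -1.716] tcp [533. 141. 219.] lean fwd 26.2 f in tool [-0.452 -0.066  0.889]
```

jog_arm(
  commands=[
    [0.4, [0, 0, 0], [0, -0.12, 0]],
    [0.4, [0, 0, 0], [0, -0.1, 0]],
    [0.4, [0, 0, 0], [0, 0, 0]],
    [0.4, [0, 0, 0], [0, 0, 0]],
  ],
)

```text
t: 13.5
ee_pos: [532.9, 141.1, 219.6]
orientation: [-0.355, 2.493, 0.13]
ft_force: [-0.5, 1.1, -0.5]
width: 61.9
grasp_force: 0.0
```

```bash
python3 -c "
from h import *
f=forearm();print((f*.17).round(3))"
```

```text
q [ 0.202  0.085  2.223  0.273  0.216 -1.9  ] tcp [533. 141. 220.] lean fwd 36.0 f in tool [-0.203 -0.069  0.977]
[-0.035 -0.012  0.166]
```

jog_arm(
  commands=[
    [0.4, [0, 0, 0], [-0.035, -0.012, 0.166]],
    [0.4, [0, 0, 0], [-0.035, -0.012, 0.166]],
    [0.4, [0, 0, 0], [-0.035, -0.012, 0.166]],
    [0.4, [0, 0, 0], [-0.035, -0.012, 0.166]],
    [0.4, [0, 0, 0], [-0.035, -0.012, 0.166]],
    [0.4, [0, 0, 0], [-0.035, -0.012, 0.166]],
    [0.4, [0, 0, 0], [-0.035, -0.012, 0.166]],
    [0.4, [0, 0, 0], [0, 0, 0]],
  ],
)

```text
t: 14.3
ee_pos: [534.0, 141.4, 220.5]
orientation: [0.722, 2.385, 0.731]
ft_force: [0.8, -0.2, -0.1]
width: 61.3
grasp_force: 0.0
```

```bash
python3 -c "
from h import *
f=forearm();print((f*.17).round(3))"
```

```text
q [ 0.053  0.114  2.303  1.596  0.307 -2.408] tcp [534. 141. 220.] lean fwd 44.9 f in tool [-0.202 -0.224  0.953]
[-0.034 -0.038  0.162]
```

jog_arm(
  commands=[
    [0.4, [0, 0, 0], [0, 0, 0.17]],
    [0.4, [0, 0, 0], [0, 0, 0.17]],
    [0.4, [0, 0, 0], [0, 0, 0.17]],
    [0.4, [0, 0, 0], [0, 0, 0.17]],
    [0.4, [0, 0, 0], [0, 0, 0.17]],
    [0.4, [0, 0, 0], [0, 0, 0.17]],
    [0.4, [0, 0, 0], [0, 0, 0.17]],
    [0.4, [0, 0, 0], [0, 0, 0.17]],
    [0.4, [0, 0, 0], [0, 0, 0]],
  ],
)

```text
t: 15.2
ee_pos: [534.3, 141.7, 221.1]
orientation: [2.015, 1.858, 1.097]
ft_force: [0.2, 0.5, 0.1]
width: 61.3
grasp_force: 0.0
```

```bash
python3 -c "
from h import *
f=forearm();print((f*.17).round(3))"
```

```text
q [ 0.054  0.113  2.302  1.591  0.305 -1.339] tcp [534. 142. 221.] lean fwd 44.9 f in tool [-0.293  0.069  0.954]
[-0.05   0.012  0.162]
```

jog_arm(
  commands=[
    [0.4, [0, 0, 0], [-0.05, 0.012, 0.162]],
    [0.4, [0, 0, 0], [-0.05, 0.012, 0.162]],
    [0.4, [0, 0, 0], [-0.05, 0.012, 0.162]],
    [0.4, [0, 0, 0], [-0.05, 0.012, 0.162]],
    [0.4, [0, 0, 0], [-0.05, 0.012, 0.162]],
    [0.4, [0, 0, 0], [-0.05, 0.012, 0.162]],
    [0.4, [0, 0, 0], [-0.05, 0.012, 0.162]],
    [0.4, [0, 0, 0], [-0.05, 0.012, 0.162]],
    [0.4, [0, 0, 0], [0, 0, 0]],
  ],
)

```text
t: 16.1
ee_pos: [533.2, 143.4, 220.3]
orientation: [-2.672, -0.536, -1.495]
ft_force: [0.5, 0.2, 0.1]
width: 61.5
grasp_force: 0.0
```

```bash
python3 -c "
from h import *
f=forearm();print((f*.17).round(3));plan([530,138,190],tool(16,40),20)"
```

```text
q [ 0.251  0.198  2.455  3.174  0.516 -1.752] tcp [533. 143. 220.] lean fwd 57.5 f in tool [-0.485 -0.089  0.87 ]
[-0.082 -0.015  0.148]
at [533.2 143.4 220.3] t 16.1 N 20 shift [-0.004, -0.02, 0.007] turn [0.0289, 0.0058, -0.1894]
```

jog_arm(
  commands=[
    [0.4, [0, 0, 0], [0, 0, 0.185]],
    [0.4, [0, 0, 0], [0, 0, 0.185]],
    [0.4, [0, 0, 0], [0, 0, 0.185]],
    [0.4, [0, 0, 0], [0, 0, 0.185]],
    [0.4, [0, 0, 0], [0, 0, 0.185]],
    [0.4, [0, 0, 0], [0, 0, 0.185]],
    [0.4, [0, 0, 0], [0, 0, 0.185]],
    [0.4, [0, 0, 0], [0, 0, 0.185]],
    [0.4, [0, 0, 0], [0, 0, 0.185]],
    [0.4, [0, 0, 0], [0, 0, 0.185]],
  ],
)

```text
t: 17.1
ee_pos: [534.1, 142.6, 221.2]
orientation: [-1.975, 1.157, -0.91]
ft_force: [-0.1, 0.4, 0.2]
width: 61.3
grasp_force: 0.0
```

jog_arm(
  commands=[
    [0.4, [0, 0, 0], [0, 0, 0.185]],
    [0.4, [0, 0, 0], [0, 0, 0.185]],
    [0.4, [0, 0, 0], [0, 0, 0.185]],
    [0.4, [0, 0, 0], [0, 0, 0.185]],
    [0.4, [0, 0, 0], [0, 0, 0.185]],
    [0.4, [0, 0, 0], [0, 0, 0.185]],
    [0.4, [0, 0, 0], [0, 0, 0.185]],
    [0.4, [0, 0, 0], [0, 0, 0.185]],
    [0.4, [0, 0, 0], [0, 0, 0.185]],
    [0.4, [0, 0, 0], [0, 0, 0.185]],
  ],
)

```text
t: 18.1
ee_pos: [534.1, 142.6, 221.2]
orientation: [-0.661, 2.033, -0.097]
ft_force: [0.6, -0.3, 0.8]
width: 61.6
grasp_force: 0.0
```

```bash
python3 -c "
from h import *
f=forearm()
g=PH+FH@[34,0,3.2];T=tool(16,40)
plan(g+T[:,2]*(33-70),T,9)"
```

```text
q [0.247 0.197 2.454 3.168 0.514 1.159] tcp [534. 143. 221.] lean fwd 57.6 f in tool [0.451 0.197 0.871]
at [534.1 142.6 221.2] t 18.1 N 9 shift [0.095, 0.022, 0.106] turn [-0.0136, 0.0418, 0.0513]
```

```bash
python3 -c "
from h import *
g=PH+FH@[34,0,3.2];T=tool(16,46)
plan(g+T[:,2]*(33-70),T,9)"
```

```text
at [534.1 142.6 221.2] t 18.1 N 9 shift [0.104, 0.023, 0.101] turn [-0.0109, 0.0272, 0.0518]
```

jog_arm(
  commands=[
    [0.4, [0.104, 0.023, 0.101], [-0.0109, 0.0272, 0.0518]],
    [0.4, [0.104, 0.023, 0.101], [-0.0109, 0.0272, 0.0518]],
    [0.4, [0.104, 0.023, 0.101], [-0.0109, 0.0272, 0.0518]],
    [0.4, [0.104, 0.023, 0.101], [-0.0109, 0.0272, 0.0518]],
    [0.4, [0.104, 0.023, 0.101], [-0.0109, 0.0272, 0.0518]],
    [0.4, [0.104, 0.023, 0.101], [-0.0109, 0.0272, 0.0518]],
    [0.4, [0.104, 0.023, 0.101], [-0.0109, 0.0272, 0.0518]],
    [0.4, [0.104, 0.023, 0.101], [-0.0109, 0.0272, 0.0518]],
    [0.4, [0.104, 0.023, 0.101], [-0.0109, 0.0272, 0.0518]],
    [0.4, [0, 0, 0], [0, 0, 0]],
  ],
)

```text
t: 19.1
ee_pos: [547.4, 144.7, 89.0]
orientation: [-0.33, 2.322, 0.137]
ft_force: [-0.4, -0.2, -0.7]
width: 61.6
grasp_force: 0.0
```

jog_arm(
  commands=[
    [0.4, [0, 0, 0], [0, 0, 0]],
    [0.4, [0, 0, 0], [0, 0, 0]],
  ],
)

```text
t: 19.3
ee_pos: [546.8, 144.2, 90.4]
orientation: [-0.326, 2.32, 0.136]
ft_force: [0.4, 0.4, 0.8]
width: 61.6
grasp_force: 0.0
```

```bash
python3 -c "
from h import *
forearm()
g=PH+FH@[34,0,3.2];T=tool(16,46)
plan(g+T[:,2]*(33-70),T,1);plan(g+T[:,2]*(33),T,5)
w=cam('wrist')
import pickle;pickle.dump(w,open('w6.pkl','wb'));cv2.imwrite('pics/w6.png',w['image'])
a,c=blob(w,*OR,(230,20,330,300));print(a,cv2.boundingRect(c),'orange in plate frame',(pts(w,a)-PH)@FH)
"
```

```text
q [0.207 0.487 2.371 3.04  0.52  1.608] tcp [547. 144.  90.] lean fwd 46.0 f in tool [ 0.496 -0.019  0.868]
at [546.8 144.2  90.4] t 19.3 N 1 shift [-0.01, 0.009, 0.004] turn [-0.0019, -0.0005, 0.0007]
at [546.8 144.2  90.4] t 19.3 N 5 shift [-0.002, 0.002, 0.141] turn [-0.0004, -0.0001, 0.0001]
[275.26814335 196.63335134] (264, 176, 24, 43) orange in plate frame [[ 8.49951515 -1.95824445  5.93721731]]
```

```bash
python3 -c "
from h import *
g=PH+FH@[34,0,3.2];T=tool(16,40)
plan(g+T[:,2]*(33-45),T,4);plan(g+T[:,2]*33,T,8)"
```

```text
at [546.8 144.2  90.4] t 19.35 N 4 shift [-0.008, 0.002, 0.064] turn [-0.0005, 0.0332, -0.0001]
at [546.8 144.2  90.4] t 19.35 N 8 shift [-0.001, 0.001, 0.088] turn [-0.0003, 0.0166, -0.0]
```

jog_arm(
  commands=[
    [0.4, [-0.008, 0.002, 0.064], [0, 0.0332, 0]],
    [0.4, [-0.008, 0.002, 0.064], [0, 0.0332, 0]],
    [0.4, [-0.008, 0.002, 0.064], [0, 0.0332, 0]],
    [0.4, [-0.008, 0.002, 0.064], [0, 0.0332, 0]],
    [0.4, [0, 0, 0], [0, 0, 0]],
    [0.4, [0, 0, 0], [0, 0, 0]],
    [0.4, [0, 0, 0], [0, 0, 0]],
  ],
)

```text
t: 20.05
ee_pos: [564.8, 150.2, 73.5]
orientation: [-0.337, 2.425, 0.123]
ft_force: [0.4, -0.2, -0.6]
width: 61.3
grasp_force: 0.0
```

```bash
python3 -c "
from h import *
forearm()
g=PH+FH@[34,0,3.2];T=tool(16,40)
plan(g+T[:,2]*33,T,5)"
```

```text
q [0.218 0.489 2.278 3.023 0.324 1.638] tcp [565. 150.  73.] lean fwd 39.9 f in tool [ 0.317 -0.021  0.948]
at [564.8 150.2  73.5] t 20.05 N 5 shift [-0.003, 0.0, 0.09] turn [-0.0004, -0.0003, -0.0005]
```

jog_arm(
  commands=[
    [0.4, [-0.003, 0, 0.09], [0, 0, 0]],
    [0.4, [-0.003, 0, 0.09], [0, 0, 0]],
    [0.4, [-0.003, 0, 0.09], [0, 0, 0]],
    [0.4, [-0.003, 0, 0.09], [0, 0, 0]],
    [0.4, [-0.003, 0, 0.09], [0, 0, 0]],
    [0.4, [0, 0, 0], [0, 0, 0]],
    [0.4, [0, 0, 0], [0, 0, 0]],
  ],
)

```text
t: 20.75
ee_pos: [594.3, 158.5, 39.4]
orientation: [-0.337, 2.426, 0.123]
ft_force: [-0.3, -0.3, -0.2]
width: 61.4
grasp_force: 0.0
```

jog_arm(
  commands=[
    [-1, [0, 0, 0], [0, 0, 0]],
    [-1, [0, 0, 0], [0, 0, 0]],
    [-1, [0, 0, 0], [0, 0, 0]],
    [-1, [0, 0, 0], [0, 0, 0]],
    [-1, [0, 0, 0], [0, 0, 0]],
    [-1, [0, 0, 0], [0, 0, 0]],
  ],
)

```text
t: 21.35
ee_pos: [594.5, 158.5, 40.1]
orientation: [-0.337, 2.425, 0.123]
ft_force: [-0.3, 0.1, 2.6]
width: 31.4
grasp_force: 30.0
```

The plate is gripped (31.4 mm, 30 N). Lifting along the plate's normal.

jog_arm(
  commands=[
    [-1, [0, 0, -0.04], [0, 0, 0]],
    [-1, [0, 0, -0.08], [0, 0, 0]],
    [-1, [0, 0, -0.12], [0, 0, 0]],
    [-1, [0, 0, -0.15], [0, 0, 0]],
    [-1, [0, 0, -0.2], [0, 0, 0]],
    [-1, [0, 0, -0.2], [0, 0, 0]],
    [-1, [-0.1, 0, -0.2], [0, 0, 0]],
    [-1, [0, 0, 0], [0, 0, 0]],
    [-1, [0, 0, 0], [0, 0, 0]],
  ],
)

```text
t: 22.25
ee_pos: [540.7, 143.2, 123.1]
orientation: [-0.337, 2.423, 0.123]
ft_force: [0.0, -0.8, -0.3]
width: 31.6
grasp_force: 30.0
```

```bash
python3 - <<'E'
from h import *
import pickle
w=cam('wrist');o=get_obs();pickle.dump((w,o['ee_pos'],o['orientation']),open('w7.pkl','wb'))
cv2.imwrite('pics/w7.png',w['image']);print(o['width'],o['ee_pos'],o['t'])
M=np.array(w['mount'])
z=w['z_map'];v,u=np.mgrid[:420,:560];r=rays(w,np.c_[u.ravel(),v.ravel()])*z.ravel()[:,None];Q=(np.c_[r,np.ones(len(r))]@M.T)[:,:3].reshape(420,560,3)
# plate points: tool z approx -33..-38
hsv=cv2.cvtColor(w['image'],cv2.COLOR_BGR2HSV)
k=(Q[...,2]>-55)&(Q[...,2]<-15)&(abs(Q[...,1])<25)&(Q[...,0]>14)&(Q[...,0]<120)&((hsv[...,2]>150))
P=Q[k];f=np.linalg.lstsq(np.c_[P[:,:2],np.ones(len(P))],P[:,2],rcond=None)[0]
print(len(P),'z=ax+by+c',f,'x range',np.percentile(P[:,0],[.5,99.5]),'y',np.percentile(P[:,1],[.5,50,99.5]))
for x in range(15,100,8):
    s=P[abs(P[:,0]-x)<4]; print(x,len(s),s[:,1].min().round(1),s[:,1].max().round(1),np.median(s[:,2]).round(1)) if len(s) else 0
E
```

```text
31.285960198787578 [540.58430393 143.1947924  122.39115792] 22.3
9127 z=ax+by+c [ 6.56059784e-03 -2.01457048e-03 -3.64398139e+01] x range [14.36123523 85.25110201] y [-15.87466506  -0.79037096  15.73603411]
15 557 -16.0 15.8 -36.4
23 911 -15.8 15.7 -36.3
31 960 -16.1 16.0 -36.3
39 995 -15.9 15.7 -36.3
47 979 -16.1 16.0 -36.0
55 841 -15.9 8.9 -36.0
63 992 -16.0 15.9 -36.0
71 1224 -15.9 16.0 -36.0
79 1252 -15.9 15.8 -36.0
87 416 -15.9 15.6 -35.9
```

View pics/w7.png

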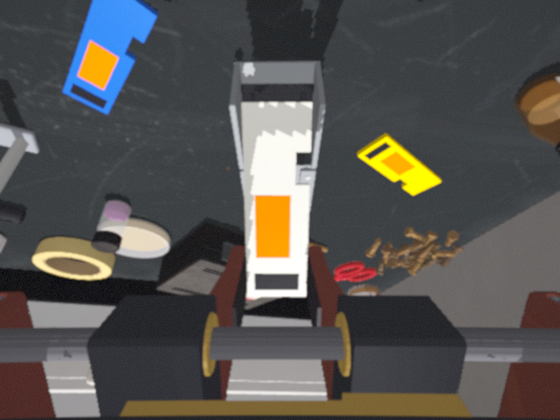

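The plate sits square between the fingers, its top at tool z≈-36 and its tail at tool x≈86. Now I move to the pre-place pose 60 mm out from the pocket.

```bash
cat >> h.py <<'E'
def place(dx,dy,dz):
    T=tool(-6.7,35);return PK+FK@np.array([dx,dy,dz])-T@np.array([35.7,0,-31.2]),T
E
python3 -c "
from h import *
forearm();p,T=place(-.5,0,60);print(p,place(-.5,0,0)[0]);plan(p,T,18)"
```

```text
q [0.214 0.337 2.319 2.951 0.215 1.709] tcp [541. 143. 122.] lean fwd 40.0 f in tool [ 0.211 -0.029  0.977]
[ 562.03104611 -168.0368177    99.78146944] [ 596.21060302 -172.05199283   50.63234678]
at [540.6 143.2 122.4] t 22.3 N 18 shift [0.01, -0.174, 0.007] turn [0.0169, 0.006, 0.0221]
```

```bash
cat >> h.py <<'E'
def place(dx,dy,dz,lean=35,ref=(0,0,0)):
    T=tool(-6.7,lean);return PK+FK@np.array([dx,dy,dz])-T@(np.array([35.7,0,-31.2])),T
E
python3 -c "
from h import *
p,T=place(-.5,0,55,43);print(p);plan(p,T,18)"
```

```text
[ 565.12600955 -168.40039234  102.29568018]
at [540.6 143.2 122.4] t 22.3 N 18 shift [0.009, -0.175, 0.007] turn [0.0184, -0.0037, 0.0208]
```

jog_arm(
  commands=[
    [-1, [0.009, -0.175, 0.007], [0.0184, -0.0037, 0.0208]],
    [-1, [0.009, -0.175, 0.007], [0.0184, -0.0037, 0.0208]],
    [-1, [0.009, -0.175, 0.007], [0.0184, -0.0037, 0.0208]],
    [-1, [0.009, -0.175, 0.007], [0.0184, -0.0037, 0.0208]],
    [-1, [0.009, -0.175, 0.007], [0.0184, -0.0037, 0.0208]],
    [-1, [0.009, -0.175, 0.007], [0.0184, -0.0037, 0.0208]],
    [-1, [0.009, -0.175, 0.007], [0.0184, -0.0037, 0.0208]],
    [-1, [0.009, -0.175, 0.007], [0.0184, -0.0037, 0.0208]],
    [-1, [0.009, -0.175, 0.007], [0.0184, -0.0037, 0.0208]],
    [-1, [0.009, -0.175, 0.007], [0.0184, -0.0037, 0.0208]],
  ],
)

```text
t: 23.3
ee_pos: [569.1, -29.7, 109.9]
orientation: [-0.07, 2.416, 0.024]
ft_force: [-0.9, -0.5, 0.2]
width: 31.3
grasp_force: 30.0
```

```bash
python3 -c "
from h import *
forearm();p,T=place(-.5,0,55,43);plan(p,T,8)"
```

```text
q [-0.154  0.392  2.313  2.673  0.309  1.86 ] tcp [569. -30. 110.] lean fwd 41.5 f in tool [ 0.292 -0.087  0.953]
at [569.1 -29.7 109.9] t 23.3 N 8 shift [0.008, -0.174, 0.006] turn [0.0184, -0.0041, 0.0207]
```

jog_arm(
  commands=[
    [-1, [0.008, -0.174, 0.006], [0.0184, -0.0041, 0.0207]],
    [-1, [0.008, -0.174, 0.006], [0.0184, -0.0041, 0.0207]],
    [-1, [0.008, -0.174, 0.006], [0.0184, -0.0041, 0.0207]],
    [-1, [0.008, -0.174, 0.006], [0.0184, -0.0041, 0.0207]],
    [-1, [0.008, -0.174, 0.006], [0.0184, -0.0041, 0.0207]],
    [-1, [0.008, -0.174, 0.006], [0.0184, -0.0041, 0.0207]],
    [-1, [0.008, -0.174, 0.006], [0.0184, -0.0041, 0.0207]],
    [-1, [0.008, -0.174, 0.006], [0.0184, -0.0041, 0.0207]],
    [-1, [0, 0, 0], [0, 0, 0]],
    [-1, [0, 0, 0], [0, 0, 0]],
  ],
)

```text
t: 24.3
ee_pos: [564.9, -167.9, 102.7]
orientation: [0.139, 2.387, -0.054]
ft_force: [-0.2, -0.0, -0.2]
width: 31.7
grasp_force: 30.0
```

```bash
python3 - <<'E'
from h import *
forearm();p,T=place(-.5,0,25);plan(p,T,6)
# check: wrist view of neighbours in pocket frame vs plate
import pickle
w=cam('wrist');t=cam('top');s=cam('side');pickle.dump((w,t,s),open('w8.pkl','wb'));cv2.imwrite('pics/w8.png',w['image'])
Q=(cloud(w)-PK)@FK;hsv=cv2.cvtColor(w['image'],cv2.COLOR_BGR2HSV)
for n,c in(('blue',BL),('green',GR)):
    m=(cv2.inRange(hsv,*c)>0)&(abs(Q[...,2]-5)<8)&(abs(Q[...,0])<80)&(abs(Q[...,1])<70)
    print(n,m.sum(),np.median(Q[m],axis=0) if m.any() else 0, Q[m].min(0) if m.any() else 0, Q[m].max(0) if m.any() else 0)
E
```

```text
q [-0.429  0.44   2.282  2.524  0.371  1.924] tcp [ 565. -168.  103.] lean fwd 43.0 f in tool [ 0.34  -0.125  0.932]
at [ 564.9 -167.9  102.7] t 24.3 N 6 shift [0.012, -0.001, 0.059] turn [0.0002, 0.0297, 0.0001]
blue 1252 [-27.81110603  37.90660631   5.05649084] [-42.88167632  30.50864261   3.00075491] [-10.36191941  45.43559528   6.86668468]
green 1273 [-27.86574449 -38.05082551   5.26974248] [-43.45445579 -45.54669836   2.96984417] [-10.5311424  -30.54099029   7.69616988]
```

The neighbours check out in my pocket frame: y = ±38 (symmetric), z ≈ 5.1 as it must be, x within 0.5 mm. Going in.

jog_arm(
  commands=[
    [-1, [0.012, -0.001, 0.059], [0, 0.0297, 0]],
    [-1, [0.012, -0.001, 0.059], [0, 0.0297, 0]],
    [-1, [0.012, -0.001, 0.059], [0, 0.0297, 0]],
    [-1, [0.012, -0.001, 0.059], [0, 0.0297, 0]],
    [-1, [0.012, -0.001, 0.059], [0, 0.0297, 0]],
    [-1, [0.012, -0.001, 0.059], [0, 0.0297, 0]],
    [-1, [0, 0, 0], [0, 0, 0]],
    [-1, [0, 0, 0], [0, 0, 0]],
    [-1, [0, 0, 0], [0, 0, 0]],
  ],
)

```text
t: 25.35
ee_pos: [581.9, -170.2, 71.9]
orientation: [0.146, 2.526, -0.046]
ft_force: [-0.0, 0.1, -1.0]
width: 31.6
grasp_force: 30.0
```

```bash
python3 - <<'E'
from h import *
forearm();p,T=place(-.8,0,25);plan(p,T,1);p,T=place(-.8,0,8);plan(p,T,4)
w=cam('wrist');Q=(cloud(w)-PK)@FK;hsv=cv2.cvtColor(w['image'],cv2.COLOR_BGR2HSV);cv2.imwrite('pics/w9.png',w['image'])
for n,c in(('blue',BL),('green',GR)):
    m=(cv2.inRange(hsv,*c)>0)&(abs(Q[...,2]-5)<8)&(abs(Q[...,0])<80)&(abs(Q[...,1])<70)
    print(n,m.sum(),np.median(Q[m],axis=0))
m=(hsv[...,2]>150)&(Q[...,2]>20)&(Q[...,2]<45)&(abs(Q[...,0])<70)&(abs(Q[...,1])<25)
P=Q[m]
for x in range(-48,24,8):
    a=P[abs(P[:,0]-x)<4]
    if len(a): print(x,len(a),a[:,1].min().round(1),a[:,1].max().round(1),np.median(a[:,2]).round(1))
print('tail x',np.percentile(P[:,0],.5))
E
```

```text
q [-0.39   0.483  2.176  2.187  0.192  2.29 ] tcp [ 582. -170.   72.] lean fwd 35.1 f in tool [ 0.144 -0.126  0.982]
at [ 581.9 -170.2   71.9] t 25.35 N 1 shift [0.007, -0.002, 0.007] turn [0.0009, 0.002, 0.0014]
at [ 581.9 -170.2   71.9] t 25.35 N 4 shift [0.002, -0.0, 0.044] turn [0.0002, 0.0005, 0.0003]
blue 1631 [-27.63448     37.96859382   5.01656997]
green 1655 [-28.10074915 -37.9799368    5.22083579]
-48 975 -15.6 16.1 30.3
-40 1237 -15.6 16.3 30.4
-32 1154 -15.6 16.3 30.4
-24 883 -15.7 9.2 30.4
-16 856 -15.6 15.9 30.4
-8 1029 -15.7 16.4 30.6
0 981 -15.5 16.2 30.7
8 928 -15.7 16.2 30.8
16 903 -15.5 16.2 30.8
tail x -49.720000413208
```

jog_arm(
  commands=[
    [-1, [0.002, -0.001, 0.045], [0, 0, 0]],
    [-1, [0.002, -0.001, 0.045], [0, 0, 0]],
    [-1, [0.002, 0, 0.045], [0, 0, 0]],
    [-1, [0.002, 0, 0.045], [0, 0, 0]],
    [-1, [0, 0, 0.02], [0, 0, 0]],
    [-1, [0, 0, 0], [0, 0, 0]],
    [-1, [0, 0, 0], [0, 0, 0]],
  ],
)

```text
t: 26.1
ee_pos: [592.9, -172.1, 54.9]
orientation: [0.147, 2.526, -0.047]
ft_force: [-0.5, 0.6, -0.4]
width: 31.6
grasp_force: 30.0
```

```bash
cat > chk.py <<'E'
from h import *
forearm();o=get_obs();print('F',o['ft_force'].round(1),o['t'])
w=cam('wrist');Q=(cloud(w)-PK)@FK;hsv=cv2.cvtColor(w['image'],cv2.COLOR_BGR2HSV);cv2.imwrite('pics/chk.png',w['image'])
m=(hsv[...,2]>150)&(Q[...,2]>2)&(Q[...,2]<25)&(abs(Q[...,0])<51.5)&(abs(Q[...,1])<17.5)
P=Q[m]
for x in range(-48,24,8):
    a=P[abs(P[:,0]-x)<4]
    if len(a): print(x,len(a),np.percentile(a[:,1],[1,99]).round(1),np.median(a[:,2]).round(1))
print('tail x',np.percentile(P[:,0],.5))
a,c=blob(w,*OR,(200,20,360,360));print('orange',((pts(w,a)-PK)@FK).round(1))
E
python3 chk.py; python3 -c "
from h import *
plan(place(-.8,-.3,0)[0],tool(-6.7,35),3)"
```

```text
q [-0.384  0.53   2.155  2.303  0.206  2.177] tcp [ 593. -172.   55.] lean fwd 35.1 f in tool [ 0.168 -0.117  0.979]
F [-0.5  0.6 -0.4] 26.1
-48 1046 [-16.   15.4] 10.2
-40 1236 [-15.8  15.5] 10.2
-32 1146 [-16.   15.5] 10.2
-24 1052 [-15.8  17.1] 10.0
-16 1008 [-16.   16.9] 10.1
-8 1026 [-15.8  15.4] 10.3
0 979 [-15.9  15.5] 10.5
8 931 [-15.8  15.3] 10.5
16 885 [-15.9  15.5] 10.5
tail x -50.26612183817778
orange [[ 8.3 -2.3 11.1]]
at [ 592.9 -172.1   55. ] t 26.15 N 3 shift [0.001, 0.0, 0.018] turn [0.0002, 0.0006, 0.0004]
```

jog_arm(
  commands=[
    [-1, [0.001, 0.002, 0.02], [0, 0, 0]],
    [-1, [0.001, 0, 0.015], [0, 0, 0]],
    [-1, [0, 0, 0.01], [0, 0, 0]],
    [-1, [0, 0, 0], [0, 0, 0]],
    [-1, [0, 0, 0], [0, 0, 0]],
  ],
)

```text
t: 26.65
ee_pos: [595.4, -172.2, 51.2]
orientation: [0.147, 2.526, -0.047]
ft_force: [-0.2, 0.1, 0.4]
width: 31.5
grasp_force: 30.0
```

```bash
python3 chk.py
```

```text
q [-0.382  0.54   2.151  2.328  0.21   2.153] tcp [ 595. -172.   51.] lean fwd 35.1 f in tool [ 0.174 -0.114  0.978]
F [-0.2  0.1  0.4] 26.65
-48 1047 [-15.7  15.5] 5.7
-40 1238 [-15.6  15.7] 5.6
-32 1164 [-15.8  15.6] 5.7
-24 1049 [-15.6  17. ] 5.5
-16 1009 [-15.8  16.8] 5.7
-8 1024 [-15.6  15.6] 5.9
0 969 [-15.8  15.7] 6.0
8 936 [-15.6  15.6] 6.1
16 886 [-15.7  15.7] 6.1
tail x -50.34796719355726
orange [[ 8.3 -2.1  6.9]]
```

Less than a millimetre left. Easing down until contact.

jog_arm(
  commands=[
    [-1, [0, 0, 0.006], [0, 0, 0]],
    [-1, [0, 0, 0.004], [0, 0, 0]],
    [-1, [0, 0, 0], [0, 0, 0]],
    [-1, [0, 0, 0], [0, 0, 0]],
  ],
)

```text
t: 27.1
ee_pos: [596.1, -172.3, 50.5]
orientation: [0.146, 2.525, -0.047]
ft_force: [-0.5, -0.5, 0.2]
width: 31.3
grasp_force: 30.0
```

jog_arm(
  commands=[
    [-1, [0, 0, 0.005], [0, 0, 0]],
    [-1, [0, 0, 0], [0, 0, 0]],
    [-1, [0, 0, 0], [0, 0, 0]],
  ],
)

```text
t: 27.4
ee_pos: [596.1, -172.3, 50.3]
orientation: [0.147, 2.525, -0.047]
ft_force: [-2.6, 0.3, 5.8]
width: 31.0
grasp_force: 30.0
```

jog_arm(
  commands=[
    [-1, [0, 0, 0.005], [0, 0, 0]],
    [-1, [0, 0, 0], [0, 0, 0]],
    [-1, [0, 0, 0], [0, 0, 0]],
  ],
)

```text
t: 27.7
ee_pos: [596.2, -172.3, 50.3]
orientation: [0.147, 2.525, -0.047]
ft_force: [-7.6, 1.1, 12.5]
width: 31.5
grasp_force: 30.0
```

In contact (about 13 N along the board's normal). Opening and backing out.

jog_arm(
  commands=[
    [-1, [0, 0, -0.005], [0, 0, 0]],
    [0.1, [0, 0, 0], [0, 0, 0]],
    [0.1, [0, 0, 0], [0, 0, 0]],
    [0.1, [0, 0, 0], [0, 0, 0]],
    [0.1, [0, 0, 0], [0, 0, 0]],
    [0.1, [0, 0, 0], [0, 0, 0]],
    [0.1, [0, 0, 0], [0, 0, 0]],
  ],
)

```text
t: 28.4
ee_pos: [596.3, -172.3, 50.0]
orientation: [0.147, 2.526, -0.047]
ft_force: [0.8, -0.8, -0.1]
width: 48.5
grasp_force: 0.0
```

```bash
python3 chk.py
```

```text
q [-0.382  0.544  2.149  2.335  0.211  2.147] tcp [ 596. -172.   50.] lean fwd 35.1 f in tool [ 0.175 -0.114  0.978]
F [ 0.8 -0.8 -0.1] 28.4
-48 1190 [-15.6  15.6] 4.8
-40 1248 [-15.6  15.7] 4.8
-32 1121 [-15.7  15.4] 4.8
-24 1067 [-15.7  17.2] 4.8
-16 1063 [-15.7  16.7] 4.8
-8 1023 [-15.6  15.5] 4.9
0 976 [-15.7  15.7] 5.0
8 936 [-15.9  15.5] 5.0
16 895 [-15.6  15.6] 5.0
tail x -51.203425498858365
orange [[ 6.2 -2.2  5.5]]
```

jog_arm(
  commands=[
    [0.1, [0, 0, -0.05], [0, 0, 0]],
    [0.1, [0, 0, -0.1], [0, 0, 0]],
    [0.1, [0, 0, -0.15], [0, 0, 0]],
    [0.1, [0, 0, -0.15], [0, 0, 0]],
    [0.1, [0, 0, -0.15], [0, -0.03, 0]],
    [0.1, [0, 0, -0.15], [0, -0.03, 0]],
    [0.1, [0, 0, -0.15], [0, -0.03, 0]],
    [0.1, [0, 0, 0], [0, 0, 0]],
    [0.1, [0, 0, 0], [0, 0, 0]],
    [0.1, [0, 0, 0], [0, 0, 0]],
  ],
)

```text
t: 29.45
ee_pos: [544.7, -166.4, 123.0]
orientation: [0.142, 2.455, -0.051]
ft_force: [-0.4, -0.5, -0.9]
width: 48.4
grasp_force: 0.0
```

```bash
python3 - <<'E'
import runpy; runpy.run_path('chk.py')
from h import *
w=cam('wrist');Q=(cloud(w)-PK)@FK;hsv=cv2.cvtColor(w['image'],cv2.COLOR_BGR2HSV)
m=((hsv[...,2]>200)|(hsv[...,1]>200))&(abs(Q[...,2]-5)<2.5)&(abs(Q[...,1])<10)&(abs(Q[...,0])<60)
print('plate x ends',np.percentile(Q[m][:,0],[.3,99.7]),'n',m.sum())
E
```

```text
q [-0.433  0.346  2.278  2.18   0.242  2.269] tcp [ 545. -166.  123.] lean fwd 39.1 f in tool [ 0.184 -0.154  0.971]
F [-0.4 -0.5 -0.9] 29.45
-48 537 [-15.4  15.6] 4.9
-40 494 [-15.6  15.8] 4.8
-32 485 [-15.8  15.3] 4.9
-24 461 [-15.9  17. ] 4.8
-16 452 [-15.4  17.1] 4.9
-8 439 [-15.6  15.3] 4.9
0 429 [-15.8  15.4] 5.0
8 420 [-16.   15.6] 5.0
16 401 [-15.4  15.8] 5.0
tail x -51.395609304827275
orange [[ 6.7 -2.4  5.2]]
plate x ends [-52.91867906  25.09611787] n 2799
```

```bash
python3 -c "
from workcell import close_job
print(close_job())"
```

```text
the job is handed in; nothing more can be done
None
```

The plate was tipped, lifted out and laid flat in the board's pocket, about 2 mm down-slope against the ledge; the gripper was backed clear and the job handed in at about 29.5 s, but it returned no verdict.

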